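# Stow the dressing bat and latch its hold-down bar

### The job

Put the wooden dressing bat (the board with a raised handle) away: lay it flat in its tray on the bench, handle up and lengthwise. Then swing the tray's hinged steel bar over the bat's handle and down until it rests fully home in the forked catch, and leave the other things on the bench where they are.

Things in the scene. Friction and masses are not known exactly. Their poses are not given: they have to be found in the camera images.
- bat_handle (a point): Centre of the handle of the dressing bat, a loose wooden float (0.3 kg): board 170 x 90 x 16 mm, lying flat; over its middle, on two posts 45 mm either side of centre, a straight handle 130 mm long, 24 wide, 22 high. x along handle and board, y across, z up. This point is 52 mm above the bat's underside; the handle's top is at 63 mm.
- rack: Dark wooden tray screwed to the bench, left of the robot's middle; origin: centre of its underside. x along its length, z up. Inside 200 (x) by 115 mm (y), floor 12 mm up, walls 8 thick, rims 35 mm up. Mid-way outside each long wall a steel post 42 mm wide, 105 high: hinge at y = +74, forked catch at y = -74 mm. With the bat seated its handle's centre is 64 mm above the bench.
- bar_hinge (a point): The bar's hinge axis (parallel to the tray's x axis), in the +y post, 85 mm above the bench.
- catch (a point): Where the bar's centre line lies in the fork when home: in the -y post, 85 mm above the bench, 148 mm from the hinge. The fork is open upward, its prongs 25 mm apart and 20 mm higher than this point.
- bar_grip (a point): Middle of the round wooden grip (24 mm thick, 40 mm long) at the free end of the hold-down bar, 180 mm from the hinge axis; the bar's tip is at 200 mm. The rest of the bar is flat steel, 16 mm wide (along x) and 8 mm thick. z of this point points out of the bar's upper side (its back when it stands open).
- bar (a joint): Hold-down bar's angle, rad: 0 = home, level across the tray, underside 81 mm above the bench, 6 mm over a seated bat's handle, the grip jutting out past the catch on the tray's -y side; pi/2 = upright. It starts at 1.7 to 2.05, leaning back past the tray's +y side (stop at 2.3). Stiff hinge: it stays wherever left and must be moved all the way down, with about 3 N at the grip.
- plank_center (a point): Centre of a loose plain wooden board with no handle, 160 x 85 x 18 mm. It may lie in either of the two places where the bat may lie. Leave it.
- mug_center (a point): Centre of a white mug, 80 mm across, 90 mm high. Leave it.
- stone_center (a point): Centre of a flat round grey stone, 100 mm across, 46 mm high. Leave it.
- jar_center (a point): Centre of an amber glass jar with a lid, 70 mm across, 110 mm high. Leave it.
- hammer: A hammer lying on the bench, x along its handle towards its head. Leave it.
- spool_center (a point): Centre of a wooden spool standing on end, 80 mm across, 74 mm high. Leave it.
Mind the look-alikes: they are no part of the job. Several things look just like the part that bears bat_handle: the one meant starts farthest to the robot's left.

How it is judged:
By the outcome, as a careful person would: the job done as asked, in the order asked, and still so for the second after the job is handed in, with the robot touching nothing.
It also fails if it takes over 51 s, if anything falls off the work surface, if the arm or the gripper's body presses on something with over 40 N, if the wrist force passes 120 N, or if a joint passes its speed limit or range.

### The arm

A 6-joint arm with a two-finger parallel gripper is mounted at the origin on the work surface. World frame = base frame: x ahead of the robot, y to its left, z up, the work surface at z = 0. Lengths are in mm, angles in rad, forces in N, time in s.
With the tool pointing down it reaches from about 300 to 875 mm from the base axis. Payload 6.4 kg.
Tool frame: the origin (TCP) lies between the finger pads; the fingertips stand manip.tip_reach ahead of it and the grasp point (between the pads) lies 2 mm behind it (manip.tip_reach is the distance from the TCP to the fingertips, in mm); x points along the fingers, z is the direction in which the jaws open and shut, and the axes are right-handed (so a half turn about x gives the same grasp; the last joint's range is limited). The gripper opens to 88 mm and grips with 3 to 60 N. Pads are 18 mm wide; open, the fingers measure 123 mm over their backs; the gripper's body (75 mm by 187 mm) begins 45 mm behind the grasp point.
Start: joints at [-1.457, 0.181, 1.607, -0, 1.354, -0.206], TCP at [180.783, -545.856, 229.914] pointing down, gripper open.
Joint ranges: [-2.99, 2.99], [-0.89, 2.07], [0.3, 2.58], [-1.14, 4.28], [0, 2.63], [-3.12, 3.12]. Speed limits (rad/s): [2.57, 2.57, 3.01, 3.14, 3.14, 3.14].

### API

Orientations are given as a 3x3 rotation matrix whose columns are the frame's x, y, z axes.
In Python, from plant import manip gives the robot as it stands.
- The arm moves only by the shell command python3 -m crank 'ROWS' [FORCE]. ROWS is JSON, a list of rows, each a list of 3 entries, a list of its own where there are three numbers: the shift along the tool's x, y, z in units of 30 mm (1.0 is 30 mm), then the turn about the tool's x in units of 8 degrees (1.0 is 8 degrees), then the finger opening in mm, from 0 to 88.1. A call has exactly 5 rows; each row shifts and turns the pose as measured when the row begins, along the tool's axes as they then stand; what a row does not reach is not made up. A row lasts 1/10 s, in which the tool goes at most 50 mm and 8.59 degrees, less where a joint would pass 70% of its speed; a pose out of reach is approached as far as the arm can. A call is refused whole if a number of a shift passes 1 or a number of a turn 1, either way. A call with a gripper value outside its range is refused whole. The fingers move at their own pace and stop on an object; FORCE is the grip in N (left out, the last holds). Time passes only in rows, so rows that do not move let the fingers close, or fill a call up. It gives the time, the measured TCP pose, the force and the opening at its end, in the units of the state.
- manip.observe(): the state, without advancing time (a new reading comes with each control period).
- manip.camera(name): name is "side" or "top"; returns (picture, depth): 384x512x3 uint8, blue, green, red; 384x512 float32, mm along the optical axis (not along the pixel's ray), 0 where there is no reading.
- manip.calibration(name): a dict with "fov_y" (degrees; the focal length in pixels is half the picture's height over the tangent of half this angle, whatever the lens; pixels are square), "cx", "cy" (the principal point, pixels), "extrinsics" (4x4, takes a point from camera to world coordinates). Camera axes: x right, y up, looking along -z (the intrinsics and any distortion apply to the point x, -y, -z); pixel columns grow to the right and rows downward; lengths in mm; the calibration is good to about 2 mm. A picture is of the moment at which its call begins. calibration takes no time and is no camera call.
- manip.hand_in(): hands the job in, once; it reports no verdict.
The state is a dict: "clock": time; "joint_positions": joint angles; "joint_velocities": joint speeds; "joint_torque": joint torques, N m; "eef_pos": TCP position; "eef_rot": TCP orientation; "force": force on the tool from outside, world axes, zero at the start; "torque": the same for the moment, N m; "gripper_width": finger opening in mm.
Only numpy, scipy, OpenCV 4.12 (cv2) and the standard library are available. Lean on these libraries where they do the work, as an engineer would, in place of code of your own. Each camera call takes 0.05 s, during which the arm holds its last target. There are 200 camera calls.

## Working session

There is one attempt and no reset: what is moved stays moved. The work goes in short steps, Python scripts to look and compute and a shell command to move; the robot and the scene stay as the last step left them, time stands still between calls to the robot, and variables do not carry over. Pictures are saved under pics/ and viewed, about 8 in all and at most 12, crops included, and the job is handed in when it is done.

```bash
mkdir -p pics; ls
python3 - <<'E'
from plant import manip
import cv2,numpy as np
np.set_printoptions(precision=3,suppress=True)
for n in("top","side"):
    p,d=manip.camera(n); cv2.imwrite(f"pics/{n}0.png",p); np.save(f"{n}0.npy",d)
    c=manip.calibration(n); print(n,{k:v for k,v in c.items() if k!="extrinsics"}); print(np.array(c["extrinsics"]))
print(manip.tip_reach); s=manip.observe(); print(s)
E
```

```text
pics
top {'fov_y': 46.592889856638905, 'cx': 250.58641141808417, 'cy': 185.1350357255268}
[[   0.027    0.992   -0.12   318.152]
 [  -1.       0.029    0.011 -155.49 ]
 [   0.015    0.119    0.993 1668.42 ]
 [   0.       0.       0.       1.   ]]
side {'fov_y': 48.55032808662842, 'cx': 256.92627186957793, 'cy': 192.6390573037936}
[[    0.968     0.163    -0.191   253.125]
 [   -0.251     0.661    -0.707 -1121.278]
 [    0.011     0.732     0.681  1010.367]
 [    0.        0.        0.        1.   ]]
17.0
{'clock': 0.1, 'joint_positions': array([-1.457,  0.181,  1.608, -0.   ,  1.354, -0.206]), 'joint_velocities': array([ 0.   , -0.002, -0.003, -0.   ,  0.   ,  0.001]), 'joint_torque': array([  0.001, -43.482, -34.269,   0.071,   0.034,  -0.   ]), 'eef_pos': array([ 180.7  , -545.353,  229.113]), 'eef_rot': array([[-0.   ,  0.949,  0.314],
       [ 0.002,  0.314, -0.949],
       [-1.   ,  0.   , -0.002]]), 'force': array([-0.096,  0.642, -0.142]), 'torque': array([-0.006,  0.026,  0.035]), 'gripper_width': 87.89366941336404}
```

View pics/top0.png

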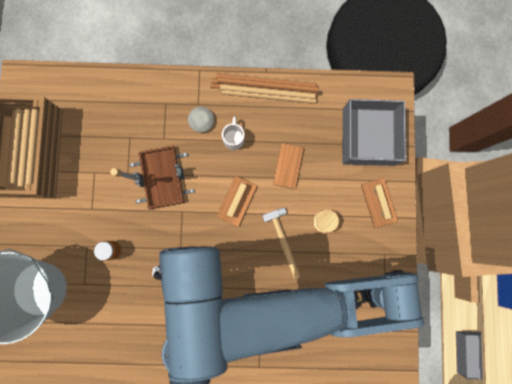

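View pics/side0.png

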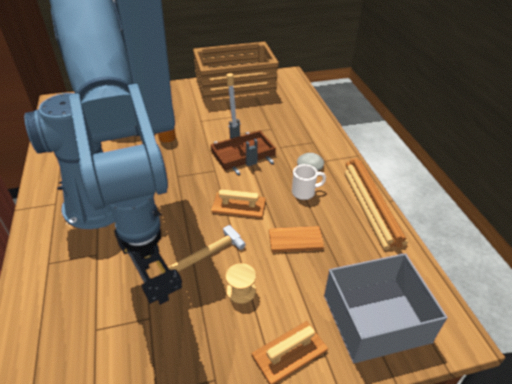

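The bat candidates are the handled board at top (238,201) / side (239,201) and its look-alike at top (380,203) / side (290,345). The plain plank is at top (289,165). The robot's left is image left in the top view, so the bat is the one at (238,201). The tray is at (163,178), with the bar leaning left and its grip near (115,172).

```bash
cat > h.py <<'E'
import cv2,numpy as np
from plant import manip
np.set_printoptions(precision=3,suppress=True)
def cal(n):
    c=manip.calibration(n); return 192/np.tan(np.radians(c["fov_y"]/2)),c["cx"],c["cy"],np.array(c["extrinsics"])
def ray(n,u,v):
    f,cx,cy,E=cal(n); d=E[:3,:3]@np.array([(u-cx)/f,-(v-cy)/f,-1]); return E[:3,3],d
def plane(n,u,v,z):
    o,d=ray(n,u,v); return o+d*(z-o[2])/d[2]
def cloud(n,D):
    f,cx,cy,E=cal(n); v,u=np.mgrid[:384,:512]
    P=np.stack([(u-cx)/f*D,-(v-cy)/f*D,-D],-1)@E[:3,:3].T+E[:3,3]; P[D==0]=np.nan; return P
def tri(uv1,uv2):
    (a,d),(b,e)=ray("top",*uv1),ray("side",*uv2); s=np.linalg.lstsq(np.stack([d,-e],1),b-a,rcond=None)[0]
    p,q=a+d*s[0],b+e*s[1]; return (p+q)/2,np.linalg.norm(p-q)
E
python3 - <<'E'
from h import *
im={n:cv2.imread(f"pics/{n}0.png") for n in("top","side")}
C={n:cloud(n,np.load(f"{n}0.npy")) for n in im}
roi={"top":(100,140,260,235),"side":(200,65,290,225)}
tiles=[]
for n,(a,b,c,d) in roi.items():
    t=cv2.resize(im[n][b:d,a:c],None,fx=4 if n=="top" else 3.4,fy=4 if n=="top" else 3.4,interpolation=cv2.INTER_CUBIC); cv2.imwrite(f"pics/{n}crop.png",t)
    hsv=cv2.cvtColor(im[n],cv2.COLOR_BGR2HSV)
    P=C[n][b:d,a:c]; 
    # heights histogram of raised points
    z=P[...,2]; print(n,"bench z",np.nanmedian(z))
for n,(u,v) in {"top":(238,201),"side":(239,195)}.items():
    print(n,cv2.cvtColor(im[n],cv2.COLOR_BGR2HSV)[v-3:v+4,u],C[n][v,u])
A=cv2.imread("pics/topcrop.png");B=cv2.imread("pics/sidecrop.png")
h=max(A.shape[0],B.shape[0]);pad=lambda x:cv2.copyMakeBorder(x,0,h-x.shape[0],0,0,cv2.BORDER_CONSTANT)
o=np.hstack([pad(A),pad(B)]);print(o.shape);cv2.imwrite("pics/crop.png",cv2.resize(o,None,fx=min(1,800/o.shape[1],600/o.shape[0]),fy=min(1,800/o.shape[1],600/o.shape[0])))
E
```

```text
top bench z 3.6606867621651418
side bench z 4.371038075221293
top [[ 20  98 242]
 [ 19  98 241]
 [ 19 101 237]
 [ 17 107 227]
 [ 17 109 210]
 [ 17 111 180]
 [ 16 117 150]] [ 452.57  -129.95    67.273]
side [[ 23 105 249]
 [ 24  93 252]
 [ 24  96 252]
 [ 21 112 246]
 [ 18 123 219]
 [ 17 129 176]
 [ 17 127 163]] [ 459.776 -135.973   64.496]
(544, 946, 3)
```

View pics/crop.png

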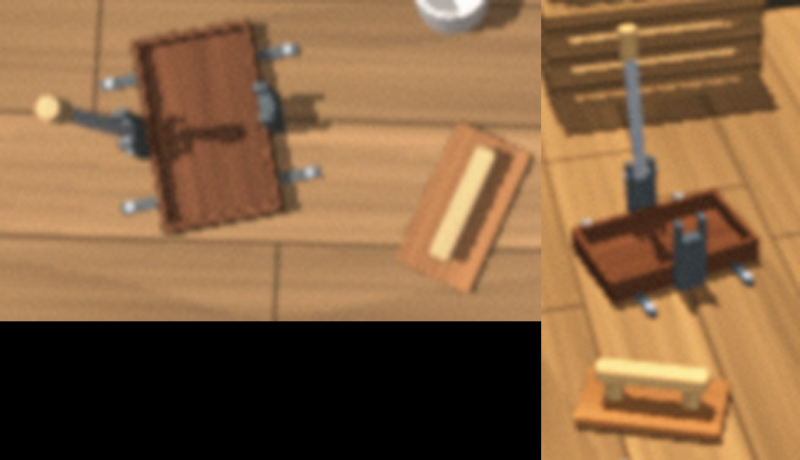

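The crop confirms a yellow handle on two posts over a board. In the top view, the tray is dark, with the hinge post on the left and the fork on the right. Next I measure positions.

Run:
```python
from h import *
im={n:cv2.imread(f"pics/{n}0.png") for n in("top","side")}
C={n:cloud(n,np.load(f"{n}0.npy")) for n in im}
H={n:cv2.cvtColor(im[n],cv2.COLOR_BGR2HSV).astype(int) for n in im}
def box(n,r): m=np.zeros((384,512),bool); m[r[1]:r[3],r[0]:r[2]]=1; return m
def rect(m,n,z):  # min area rect of pixels cast to plane z
    c=max(cv2.findContours(cv2.resize(m.astype(np.uint8)*255,None,fx=4,fy=4,interpolation=cv2.INTER_LINEAR)//128,0,1)[0],key=cv2.contourArea)[:,0]
    W=np.array([plane(n,(u-1.5)/4,(v-1.5)/4,z)[:2] for u,v in c],np.float32); (x,y),s,a=cv2.minAreaRect(W)
    if s[0]<s[1]: a+=90;s=s[::-1]
    return np.array([x,y,*s,(a+90)%180-90])
Hd={}
for n,r in {"top":(215,170,262,230),"side":(205,182,275,222)}.items():
    h=H[n]; m=box(n,r)&(h[...,1]<125)&(h[...,2]>225)
    cen=cv2.moments(m.astype(np.uint8),True); Hd[n]=(cen["m10"]/cen["m00"],cen["m01"]/cen["m00"])
    print(n,"handle px",Hd[n],m.sum(),"rect@63",rect(m,n,63),"cloud",np.nanmedian(C[n][m],0))
    z=C[n][...,2]; mz=box(n,r)&(z>52)&(z<80); print("  zmask",mz.sum(),np.nanmean(C[n][mz],0))
    mo=box(n,r)&(h[...,1]>150)&(h[...,2]>150)&(z>12)&(z<30); print("  board z",np.nanmedian(z[mo]),mo.sum())
print("tri handle",tri(Hd["top"],Hd["side"]))
h=H["top"];m=box("top",(130,140,195,215))&(h[...,2]<125)&((h[...,0]<12)|(h[...,0]>170))
print("tray rect@35",rect(m,"top",35)); 
for n,r in {"top":(105,140,200,215),"side":(205,65,282,175)}.items():
    P=C[n]; z=P[...,2]; 
    for nm,lo,hi in(("rim",30,48),("z60+",60,125),("bar",125,300)):
        q=P[box(n,r)&(z>lo)&(z<hi)]; 
        if nm=="rim": print(n,nm,len(q),cv2.minAreaRect(q[:,:2].astype(np.float32)))
        else:
            for y0,y1 in((-60,0),(0,140),(140,400)):
                k=q[(q[:,1]>y0)&(q[:,1]<=y1)]
                if len(k): print(n,nm,y0,len(k),k.mean(0),k.min(0),k.max(0))
    hh=H[n]; g=box(n,(105,160,130,185) if n=="top" else (222,70,238,92))&(hh[...,0]>12)&(hh[...,1]>60)&(hh[...,2]>150)&(z>150)
    v,u=np.nonzero(g); print(n,"grip",g.sum(),u.mean(),v.mean(),np.nanmedian(P[g],0))
    Hd[n+"g"]=(u.mean(),v.mean())
print(tri(Hd["topg"],Hd["sideg"]))
```

```text
top handle px (235.86033519553072, 199.49162011173183) 179 rect@63 [ 458.632 -122.092  125.884   21.899  -22.832] cloud [ 456.477 -122.26    64.851]
  zmask 237 [ 456.826 -123.321   64.215]
  board z nan 0
side handle px (238.68478260869566, 193.2608695652174) 184 rect@63 [ 458.613 -125.406  128.948   27.646  -21.51 ] cloud [ 460.881 -127.12    63.995]
  zmask 283 [ 457.804 -129.618   61.719]
  board z 17.26094891803598 528
tri handle (array([ 460.116, -122.12 ,   59.28 ]), np.float64(3.2584933600025083))
tray rect@35 [536.071 171.195 224.783 128.66    3.253]
top rim 422 ((536.850830078125, 158.58966064453125), (216.46951293945312, 161.3695526123047), 12.177800178527832)
top z60+ 0 70 [552.487  85.91   88.119] [531.47   75.904  61.085] [574.608  96.499 113.656]
top z60+ 140 84 [519.614 228.949  93.089] [497.146 219.467  60.604] [544.874 243.555 123.788]
top bar 140 143 [515.335 246.887 231.458] [503.307 231.792 125.928] [527.248 267.311 292.372]
top grip 51 114.90196078431373 172.49019607843138 [513.555 255.607 285.006]
side rim 724 ((606.2391357421875, 387.1712951660156), (669.1514282226562, 326.431640625), 83.59955596923828)
side z60+ 0 113 [553.391  80.904  82.215] [532.225  69.984  60.655] [574.106  96.669 109.886]
side z60+ 140 156 [521.661 226.617  89.849] [497.475 212.394  60.453] [543.833 242.373 123.932]
side bar 140 216 [517.792 243.086 216.298] [504.563 227.461 125.615] [528.708 261.32  289.106]
side grip 32 229.15625 76.65625 [516.604 250.178 282.173]
(array([515.214, 255.989, 275.549]), np.float64(2.5590925686164443))
  return np.nanmean(a, axis, out=out, keepdims=keepdims)
```

```bash
cat > go.py <<'E'
import sys; from h import *
# go.py x y z yaw : remaining shift (30 mm units, tool axes) and turn (8 deg units) to put TCP there, tool y at yaw (deg)
t=np.array(list(map(float,sys.argv[1:4]))); s=manip.observe(); R=s["eef_rot"]
y=np.degrees(np.arctan2(R[1,1],R[0,1])); e=(float(sys.argv[4])-y+180)%360-180
print("clock",s["clock"],"pos",s["eef_pos"],"yaw",round(y,2),"F",s["force"],"w",round(s["gripper_width"],1),"q6",s["joint_positions"][5])
print("shift units",R.T@(t-s["eef_pos"])/30,"turn units",-e/8)
E
python3 -m crank '[[[0,1,-1],0,88],[[0,1,-1],0,88],[[0,1,-1],0,88],[[0,1,-1],0,88],[[0,1,-1],0,88]]'
python3 -m crank '[[[0,1,-1],0,88],[[0,1,-1],0,88],[[0,1,-1],0,88],[[0,1,-1],0,88],[[0,1,-1],0,88]]'
python3 -m crank '[[[0,0,0],1,88],[[0,0,0],1,88],[[0,0,0],1,88],[[0,0,0],1,88],[[0,0,0],1,88]]'
python3 go.py 407 -103 120 -22.3
python3 - <<'E'
from h import *
for n in("top","side"):
    D=np.load(f"{n}0.npy"); P=cloud(n,D); z=P[...,2]
    ry=np.radians(12.4); R=np.array([[np.cos(ry),np.sin(ry)],[-np.sin(ry),np.cos(ry)]])
    m=np.zeros_like(z,bool); 
    if n=="top": m[140:215,125:200]=1
    else: m[125:175,205:280]=1
    b=(P[m]); q=(b[:,:2]-[536.8,156.5])@R.T; b=b[:,2]
    k=(abs(b-37)<6)&(abs(q[:,1])<70)&(abs(q[:,0])<125); 
    out=[]
    for ax,o,lim in((0,1,45),(1,0,85)):
        for s in(-1,1):
            w=k&(s*q[:,ax]>(85 if ax==0 else 45))&(abs(q[:,o])<lim)&((ax==0)|(abs(q[:,o])>26))
            c=np.polyfit(q[w,o],q[w,ax],1) if w.sum()>5 else [np.nan]*2
            out.append((w.sum(),np.median(q[w,ax]),np.degrees(np.arctan(c[0]))))
    print(n,np.array(out))
E
```

```text
clock: 0.6
eef_pos: [275.7, -352.6, 226.2]
eef_rot: [[-0.002, 0.952, 0.307], [0.005, 0.307, -0.952], [-1.0, 0.0, -0.005]]
force: [0.6, -0.7, -0.5]
gripper_width: 88.1
clock: 1.1
eef_pos: [374.1, -154.9, 226.1]
eef_rot: [[-0.002, 0.953, 0.304], [0.006, 0.304, -0.953], [-1.0, 0.0, -0.006]]
force: [1.2, -0.7, -1.0]
gripper_width: 87.7
clock: 1.6
eef_pos: [375.3, -146.7, 224.7]
eef_rot: [[-0.003, 0.921, -0.391], [0.009, -0.391, -0.92], [-1.0, -0.007, -0.007]]
force: [-0.5, -0.6, -0.2]
gripper_width: 87.9
clock 1.6 pos [ 375.27  -146.697  224.651] yaw -22.99 F [-0.534 -0.606 -0.175] w 87.9 q6 1.2970639502181076
shift units [ 3.499  0.427 -1.728] turn units -0.08683900521563004
top [[  51.    -103.516   -0.345]
 [  54.     103.717   -1.15 ]
 [  66.     -58.682    0.297]
 [  69.      64.735    0.3  ]]
side [[  39.    -103.714    0.046]
 [  44.     104.354    0.285]
 [  68.     -62.751    0.28 ]
 [  64.      60.008    0.281]]
```

```bash
python3 -m crank '[[[0.5,0.2,-0.9],0,88],[[0.9,0.2,-0.8],0,88],[[0.9,0,0],0,88],[[0.8,0,0],0,88],[[0,0,0],0,88]]'
python3 go.py 407 -103 55 -22.3
python3 - <<'E'
from h import *
for n in("top","side"):
    p,d=manip.camera(n); cv2.imwrite(f"pics/{n}1.png",p)
a=cv2.imread("pics/top1.png")[150:250,190:290];b=cv2.imread("pics/side1.png")[120:240,180:300]
cv2.imwrite("pics/c1.png",np.hstack([cv2.resize(a,(390,390)),cv2.resize(b,(390,390))]))
E
```

```text
clock: 2.1
eef_pos: [407.2, -102.2, 129.3]
eef_rot: [[-0.002, 0.918, -0.396], [0.008, -0.396, -0.918], [-1.0, -0.005, -0.007]]
force: [0.0, 0.7, 0.6]
gripper_width: 87.7
clock 2.1 pos [ 407.199 -102.218  129.317] yaw -23.31 F [0.006 0.7   0.584] w 87.7 q6 1.4395204106495987
shift units [2.477 0.016 0.043] turn units -0.1265177406823561
```

View pics/c1.png

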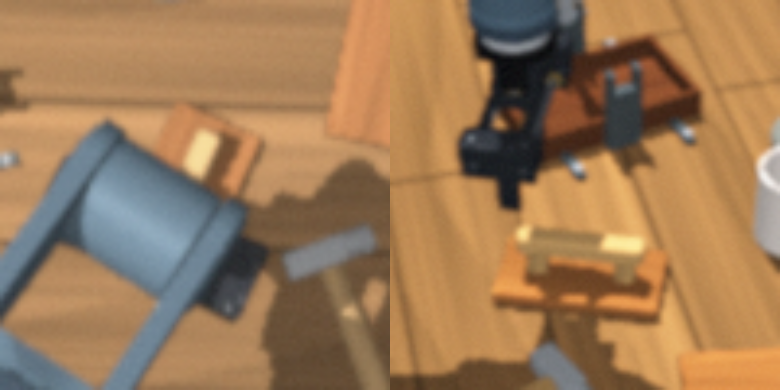

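The gripper is over the near end of the right handle, with its long body side along the jaw direction. I'll measure the wrist envelope so I know how much clearance there is to the standing bar.

Run:
```python
from h import *
s=manip.observe();R=s["eef_rot"];Q=[]
for n in("top","side"):
    p,d=manip.camera(n); P=cloud(n,d); q=(P-s["eef_pos"])@R
    m=(abs(q[...,1])<150)&(abs(q[...,2])<150)&(P[...,2]>90)&(P[...,2]<450); Q.append(q[m])
Q=np.vstack(Q)
for a in range(-320,20,20):
    k=Q[(Q[:,0]>=a)&(Q[:,0]<a+20)]
    if len(k)>3: print(-a-20,"above TCP: y",k[:,1].min(),k[:,1].max(),"z",k[:,2].min(),k[:,2].max(),len(k))
```

```text
300 above TCP: y -91.735732649209 51.36895118149695 z -52.572161931386745 70.09443493894258 303
280 above TCP: y -54.80752208517646 41.181708704991735 z -49.04194600671863 68.98805257417094 181
260 above TCP: y -14.077942929579843 40.41373388996337 z -3.1660702325161076 60.72243115115179 82
240 above TCP: y -35.33206107643868 37.94915854937448 z -34.40969697763831 41.187731307436 178
220 above TCP: y -31.81628256663439 37.988413266768106 z -35.049295084269495 41.343153058225795 173
200 above TCP: y -38.83372893515819 39.558801123315504 z -8.004461718344592 42.64436181592932 176
180 above TCP: y -35.31939248250233 40.196072324726174 z -1.947956453193692 42.015748135905795 102
160 above TCP: y -36.91281772397026 37.37058523751009 z -38.81173485898389 43.172045072466624 156
140 above TCP: y -32.187142579055816 35.12155308536308 z -34.92749761756277 20.742374936962527 57
120 above TCP: y -35.57410686491078 35.209023718597564 z -92.54750651269 96.74518797636264 163
100 above TCP: y -36.69821581618043 35.27171216742962 z -92.97900883161144 97.60825722846633 602
80 above TCP: y -36.01586888420018 34.66259133175506 z -90.66726091749854 91.67104202016968 210
60 above TCP: y -32.554199945847074 34.31164182624439 z -59.77942272928929 88.78370485421777 29
40 above TCP: y -7.788101160674626 10.491887748602563 z -52.139902913655824 64.93750641359341 23
20 above TCP: y -10.35079191336114 11.440507842697642 z -55.886580105496854 63.37536997690612 50
0 above TCP: y -6.825315086840522 10.653842934965482 z -53.5748422512621 59.967008052970364 7
```

```bash
python3 -m crank '[[[0.8,0,0],-0.1,88],[[0.8,0,0],0,88],[[0.7,0,0],0,88],[[0.1,0,0],0,88],[[0,0,0],0,88]]'
python3 go.py 407 -103 54 -22.3
```

```text
clock: 2.8
eef_pos: [417.4, -109.2, 68.1]
eef_rot: [[0.02, 0.923, -0.385], [-0.005, -0.385, -0.923], [-1.0, 0.021, -0.003]]
force: [-0.2, 0.6, 0.5]
gripper_width: 88.2
clock 2.8 pos [ 417.386 -109.205   68.078] yaw -22.63 F [-0.174  0.64   0.54 ] w 88.2 q6 1.424362976589611
shift units [ 0.461 -0.409 -0.056] turn units -0.040999702623544465
```

```bash
python3 -m crank '[[[0.2,-0.4,0],0,88],[[0.2,-0.2,0],0,88],[[0.1,0,0],0,88],[[0,0,0],0,88],[[0,0,0],0,88]]'
python3 go.py 407 -103 54 -22.3; python3 -c "
from h import *;print(manip.observe()['joint_positions'])"
```

```text
clock: 3.3
eef_pos: [401.9, -103.2, 55.3]
eef_rot: [[0.026, 0.923, -0.385], [-0.009, -0.385, -0.923], [-1.0, 0.027, -0.002]]
force: [0.3, 0.6, 0.7]
gripper_width: 88.2
clock 3.3 pos [ 401.857 -103.209   55.297] yaw -22.64 F [0.338 0.627 0.725] w 88.2 q6 1.416960589220731
shift units [ 0.048  0.154 -0.072] turn units -0.0425706421455736
[-0.544  0.061  2.149  0.008  0.905  1.417]
```

```bash
python3 -m crank '[[[0.05,0.1,-0.05],0,88],[[0,0,0],0,60],[[0,0,0],0,30],[[0,0,0],0,10],[[0,0,0],0,10]]' 50
python3 -m crank '[[[0,0,0],0,10],[[0,0,0],0,10],[[-0.3,0,0],0,10],[[-0.7,0,0],0,10],[[-0.7,0,0],0,10]]' 50
python3 go.py 483 145 190 12.6
```

```text
clock: 3.8
eef_pos: [406.5, -103.4, 54.3]
eef_rot: [[0.027, 0.923, -0.385], [-0.009, -0.385, -0.923], [-1.0, 0.029, -0.002]]
force: [-0.1, 0.0, -0.8]
gripper_width: 57.8
clock: 4.3
eef_pos: [402.7, -101.7, 105.0]
eef_rot: [[0.021, 0.923, -0.385], [-0.006, -0.385, -0.923], [-1.0, 0.022, -0.003]]
force: [0.3, 0.5, -0.3]
gripper_width: 17.7
clock 4.3 pos [ 402.715 -101.666  104.996] yaw -22.65 F [ 0.275  0.463 -0.314] w 17.7 q6 1.422853724749487
shift units [-2.823 -0.634 -8.627] turn units -4.405696583704273
```

The fingers close more slowly than I allowed for (about 70 mm/s), so I lifted too early. I'll open them and look.

```bash
python3 -m crank '[[[-0.8,0,0],0,88],[[-0.5,0,0],0,88],[[0,0,0],0,88],[[0,0,0],0,88],[[0,0,0],0,88]]'
python3 go.py 407 -103 54 -22.3
python3 - <<'E'
from h import *
for n in("top","side"):
    p,d=manip.camera(n); cv2.imwrite(f"pics/{n}2.png",p); np.save(f"{n}2.npy",d)
a=cv2.imread("pics/top2.png")[150:250,190:290];b=cv2.imread("pics/side2.png")[120:240,180:300]
cv2.imwrite("pics/c2.png",np.hstack([cv2.resize(a,(390,390)),cv2.resize(b,(390,390))]))
h=cv2.cvtColor(cv2.imread("pics/side2.png"),cv2.COLOR_BGR2HSV); m=np.zeros(h.shape[:2],np.uint8); m[182:222,205:275]=1
m&=((h[...,1]<125)&(h[...,2]>225)).astype(np.uint8); P=cloud("side",np.load("side2.npy")); print(m.sum(),np.nanmedian(P[m>0],0),np.nonzero(m)[1].mean(),np.nonzero(m)[0].mean())
h=cv2.cvtColor(cv2.imread("pics/side1.png"),cv2.COLOR_BGR2HSV); print(np.abs(cv2.imread("pics/side1.png")[182:222,205:275].astype(int)-cv2.imread("pics/side2.png")[182:222,205:275]).mean())
E
```

```text
clock: 4.8
eef_pos: [403.2, -102.2, 149.7]
eef_rot: [[0.027, 0.923, -0.385], [-0.009, -0.385, -0.923], [-1.0, 0.029, -0.002]]
force: [0.5, 0.3, 0.1]
gripper_width: 55.8
clock 4.8 pos [ 403.19  -102.173  149.717] yaw -22.63 F [0.458 0.299 0.129] w 55.8 q6 1.4229881758718652
shift units [ 3.193  0.037 -0.017] turn units -0.04178997207395696
78 [ 493.668 -140.433   64.123] 245.97435897435898 194.05128205128204
4.608928571428572
```

View pics/c2.png

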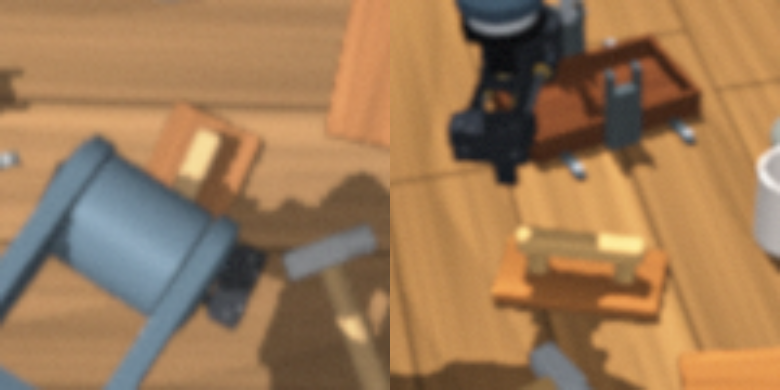

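The bat hasn't moved: the handle is in the same place in both views. Going down again, this time allowing 1 s to close.

```bash
python3 -m crank '[[[0.6,0,0],0,66],[[0.6,0,0],0,66],[[0.6,0,0],0,66],[[0.6,0,0],0,66],[[0,0,0],0,66]]'
python3 go.py 407 -103 54 -22.3
```

```text
clock: 5.4
eef_pos: [402.9, -101.6, 72.0]
eef_rot: [[0.021, 0.923, -0.385], [-0.006, -0.385, -0.923], [-1.0, 0.022, -0.003]]
force: [-0.9, 0.5, 1.0]
gripper_width: 66.1
clock 5.4 pos [ 402.916 -101.575   72.038] yaw -22.65 F [-0.856  0.498  1.029] w 66.1 q6 1.4226715693647842
shift units [ 0.604  0.131 -0.007] turn units -0.04358910697752094
```

```bash
python3 -m crank '[[[0.4,0.1,0],0,66],[[0.2,0,0],0,66],[[0,0,0],0,66],[[0,0,0],0,5],[[0,0,0],0,5]]' 55
python3 go.py 407 -103 54 -22.3
python3 -m crank '[[[0,0,0],0,5],[[0,0,0],0,5],[[0,0,0],0,5],[[0,0,0],0,5],[[0,0,0],0,5]]' 55
```

```text
clock: 5.9
eef_pos: [406.0, -102.7, 54.4]
eef_rot: [[0.02, 0.923, -0.385], [-0.005, -0.385, -0.923], [-1.0, 0.02, -0.003]]
force: [-0.1, -0.1, -0.3]
gripper_width: 51.5
clock 5.9 pos [ 405.999 -102.737   54.422] yaw -22.64 F [-0.123 -0.112 -0.258] w 51.5 q6 1.423562587595051
shift units [ 0.015  0.034 -0.005] turn units -0.041938248302376024
clock: 6.4
eef_pos: [407.0, -103.3, 56.1]
eef_rot: [[0.023, 0.923, -0.385], [-0.007, -0.385, -0.923], [-1.0, 0.023, -0.003]]
force: [-0.4, 0.5, -0.5]
gripper_width: 11.9
```

```bash
cat >> h.py <<'E'
def proj(n,p):
    f,cx,cy,E=cal(n); q=E[:3,:3].T@(np.asarray(p)-E[:3,3]); return cx+f*q[0]/-q[2],cy-f*q[1]/-q[2]
E
python3 - <<'E'
from h import *
s=manip.observe();t=s["eef_pos"]+17*s["eef_rot"][:,0]
p,d=manip.camera("side"); cv2.imwrite("pics/side3.png",p);np.save("side3.npy",d);print(s["gripper_width"],"tip px",proj("side",t),"tcp",proj("side",s["eef_pos"]))
yaw=np.radians(-22.3);e=np.array([np.cos(yaw),np.sin(yaw),0]);c=np.array([457.8,-123.8,63])
for k in(-65,65):print(proj("side",c+k*e))
cv2.imwrite("pics/c3.png",cv2.resize(p[120:240,180:300],(600,600),interpolation=cv2.INTER_CUBIC))
E
```

```text
11.941055476030426 tip px (np.float64(221.52098954515668), np.float64(196.6516327364042)) tcp (np.float64(221.16371786148363), np.float64(192.89370565330557))
(np.float64(218.02207975799962), np.float64(190.97612809120858))
(np.float64(257.326503804903), np.float64(194.94785594506865))
```

View pics/c3.png

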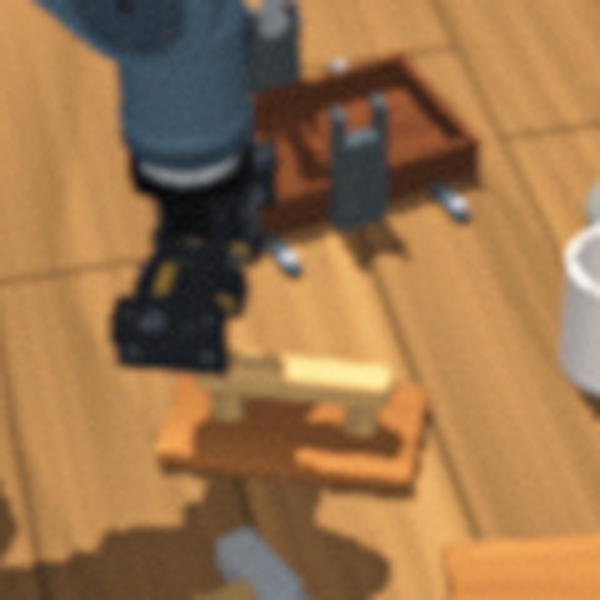

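The measured body outline matches the TCP, so the geometry is sound. I'll check whether the width reading settles.

```bash
python3 -m crank '[[[0,0,0],0,5],[[0,0,0],0,5],[[0,0,0],0,5],[[0,0,0],0,5],[[0,0,0],0,5]]' 55
python3 - <<'E'
from h import *
s=manip.observe();R=s["eef_rot"];p,d=manip.camera("side");P=cloud("side",d);q=(P-s["eef_pos"])@R
h=cv2.cvtColor(p,cv2.COLOR_BGR2HSV)
m=(abs(q[...,1])<140)&(abs(q[...,2])<60)&(q[...,0]>-20)&(P[...,2]>45)
for a in range(-40,140,10):
    k=m&(q[...,1]>=a)&(q[...,1]<a+10)
    if k.sum(): print(a,k.sum(),"z(jaw)",q[k][:,2].min(),q[k][:,2].max(),"zw",P[k][:,2].max(),"hsv",np.median(h[k],0))
E
```

```text
clock: 6.95
eef_pos: [406.9, -103.2, 55.9]
eef_rot: [[0.022, 0.923, -0.385], [-0.006, -0.385, -0.923], [-1.0, 0.023, -0.003]]
force: [0.4, 0.4, -0.9]
gripper_width: 5.1
-10 6 z(jaw) 8.351970280573699 15.572262159481166 zw 60.968011375709125 hsv [ 15.  145.5 172.5]
0 9 z(jaw) 6.06102785313649 12.503924072020212 zw 57.653625600771306 hsv [ 17. 128. 161.]
10 21 z(jaw) -6.869634515843625 17.199206365247974 zw 66.2379580253031 hsv [ 17. 128. 155.]
20 27 z(jaw) -13.657891959633124 13.669662246417014 zw 67.8381747951264 hsv [ 17. 129. 168.]
30 26 z(jaw) -5.508712095511149 15.77812408908086 zw 67.9450119429871 hsv [ 17. 129. 167.]
40 22 z(jaw) -9.10615618101848 15.393077332863879 zw 67.20795980406797 hsv [ 17.  128.  168.5]
50 29 z(jaw) -8.080516849240995 15.149242947694807 zw 68.38647830402613 hsv [ 18. 125. 207.]
60 25 z(jaw) -9.477885201731603 16.32138964115798 zw 66.42190223193677 hsv [ 19. 122. 238.]
70 24 z(jaw) -10.15487006188456 15.991894506418738 zw 67.62417880991177 hsv [ 20.5 114.  244. ]
80 28 z(jaw) -10.679856786049728 16.022513105937854 zw 71.10417798228582 hsv [ 20. 116. 243.]
90 26 z(jaw) -9.083008328136339 13.487829713148315 zw 68.80591794694703 hsv [ 18.5 124.  235. ]
100 25 z(jaw) -10.455972659451055 15.458357097252037 zw 68.29133049219945 hsv [ 23. 107. 249.]
110 30 z(jaw) -10.28465588468335 13.597995700276785 zw 67.17146146846505 hsv [ 19. 123. 239.]
120 1 z(jaw) 8.236570834713346 8.236570834713346 zw 57.989957982560895 hsv [ 16. 134. 186.]
```

The fingers closed to 5 mm even though the handle spans that spot. In the envelope data the gripper also appears about 20 mm higher than eef_pos says. I'll lift and measure the real fingertip height in the images.

```bash
python3 -m crank '[[[-0.8,0,0],0,5],[[-0.8,0,0],0,5],[[-0.8,0,0],0,5],[[0,0,-0.8],0,5],[[0,0,-0.8],0,5]]' 55
python3 - <<'E'
from h import *
s=manip.observe();R=s["eef_rot"]
for n in("side","top"):
    p,d=manip.camera(n);P=cloud(n,d);q=(P-s["eef_pos"])@R
    m=(abs(q[...,1])<25)&(abs(q[...,2])<40)&(P[...,2]>85)&(q[...,0]>-80)
    k=q[m]; print(n,len(k))
    for a in range(-80,40,8):
        j=k[(k[:,0]>=a)&(k[:,0]<a+8)]
        if len(j): print(-a-8,"above",len(j),j[:,1].min(),j[:,1].max(),j[:,2].min(),j[:,2].max())
    if n=="side":
        print("tip px",proj(n,s["eef_pos"]+17*R[:,0]),"tcp",proj(n,s["eef_pos"])); u,v=map(int,proj(n,s["eef_pos"]))
        cv2.imwrite("pics/c4.png",cv2.resize(p[v-60:v+40,u-50:u+50],(600,600),interpolation=cv2.INTER_CUBIC)); print(u,v)
E
python3 go.py 407 -103 54 -22.3
```

```text
clock: 7.5
eef_pos: [423.2, -59.0, 130.5]
eef_rot: [[0.021, 0.921, -0.389], [-0.006, -0.389, -0.921], [-1.0, 0.021, -0.003]]
force: [0.3, 1.0, -1.0]
gripper_width: 4.8
side 4
8 above 4 -1.4931947517389859 8.909181458408302 11.645434607980233 17.285311421507902
tip px (np.float64(222.74930921211572), np.float64(170.28957046954963)) tcp (np.float64(222.40739235431715), np.float64(166.2679458593053))
222 166
top 0
clock 7.6 pos [423.585 -57.731 130.297] yaw -22.67 F [-0.568 -0.583 -0.778] w 4.9 q6 1.5468494007675153
shift units [2.539 0.017 1.614] turn units -0.04588925156078716
```

View pics/c4.png

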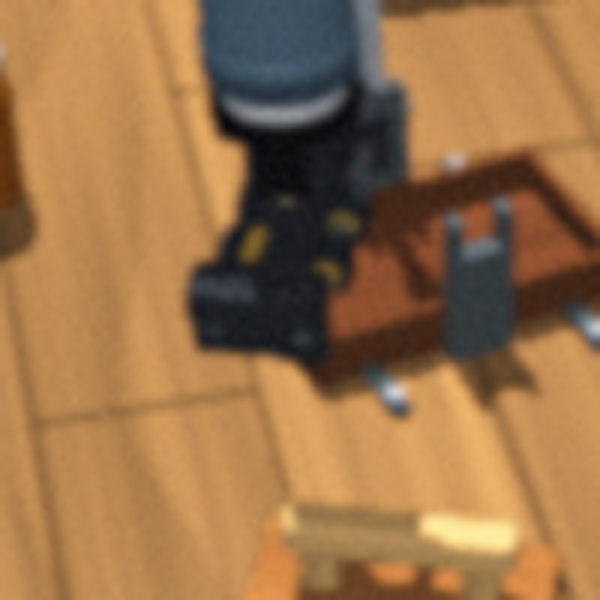

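The closed fingertips should show at crop (302,384), but nothing dark reaches below about row 350. I'll open the fingers and measure where the near fingertip really is.

```bash
python3 -m crank '[[[0,0,0],0,88],[[0,0,0],0,88],[[0,0,0],0,88],[[0,0,0],0,88],[[0,0,0],0,88]]'
python3 -m crank '[[[0,0,0],0,88],[[0,0,0],0,88],[[0,0,0],0,88],[[0,0,0],0,88],[[0,0,0],0,88]]'
python3 - <<'E'
from h import *
s=manip.observe();R=s["eef_rot"]; print(s["eef_pos"],s["gripper_width"],s["joint_positions"])
n="side"
p,d=manip.camera(n);P=cloud(n,d);q=(P-s["eef_pos"])@R
h=cv2.cvtColor(p,cv2.COLOR_BGR2HSV)
m=(abs(q[...,1])<60)&(abs(q[...,2])<120)&(P[...,2]>75)&(q[...,0]>-140)&(h[...,2]<90)
for a in range(-140,40,8):
    w=m&(q[...,0]>=a)&(q[...,0]<a+8); j=q[w]
    if len(j): print(-a-8,"above",len(j),j[:,1].min(),j[:,1].max(),j[:,2].min(),j[:,2].max())
t=s["eef_pos"]+17*R[:,0]+53*R[:,2]; print("near tip px",proj(n,t),"up17",proj(n,t+[0,0,20]))
u,v=map(int,proj(n,t)); cv2.imwrite("pics/c5.png",cv2.resize(p[v-40:v+20,u-30:u+30],(600,600),interpolation=cv2.INTER_CUBIC)); print(u,v)
E
```

```text
clock: 8.1
eef_pos: [422.1, -59.3, 129.2]
eef_rot: [[0.018, 0.922, -0.386], [-0.005, -0.386, -0.923], [-1.0, 0.019, -0.002]]
force: [0.2, -1.2, -0.6]
gripper_width: 43.0
clock: 8.6
eef_pos: [421.9, -59.9, 129.1]
eef_rot: [[0.018, 0.922, -0.387], [-0.005, -0.387, -0.922], [-1.0, 0.018, -0.002]]
force: [0.7, 0.6, 0.7]
gripper_width: 82.7
[421.859 -59.879 129.091] 82.685325855923 [-0.423 -0.05   2.073  0.003  1.1    1.543]
132 above 34 -15.844180733741013 23.556608092726727 -4.099393385225562 20.4600628574879
124 above 31 -16.551498051960092 23.488303081191983 -1.0476715553882077 20.551582884799597
116 above 219 -28.354777844279383 33.22004692682639 -92.72585446773563 98.3613727702909
108 above 147 -31.204657487672964 35.071323720060754 -86.28171585458722 97.9634021489451
100 above 50 -31.440854834624126 34.24649917594747 -94.8272837322782 96.71167674413624
92 above 77 -24.761099553306632 34.07699098235147 -81.79900225413496 91.97980202911097
84 above 91 -31.72831709680101 34.287898622581196 -79.11808757343665 91.24446968645839
76 above 43 -29.45105182733569 33.603823527545934 -69.68485
[... 170 characters left out ...]
99998436296 -50.5062400406079
52 above 6 -8.76477327694116 7.755300966317829 -44.705997387078575 60.46185708306724
44 above 14 -6.290252540937759 8.497076721545367 -45.71491415085333 61.97219852328319
36 above 16 -8.767906396828765 10.2997229193283 -39.444795104823164 60.77804027596609
28 above 10 -7.8268409204703175 10.731814198371238 -47.86729191414164 60.11716863064198
20 above 13 -6.491462967624135 9.497481248724227 -50.8504460253785 59.13591546109808
12 above 2 -6.605834435402387 -0.7223666191039683 53.59329597279205 55.572519333527474
near tip px (np.float64(219.0444629357227), np.float64(181.47577223719207)) up17 (np.float64(218.72983860950436), np.float64(176.71682249326088))
219 181
```

View pics/c5.png

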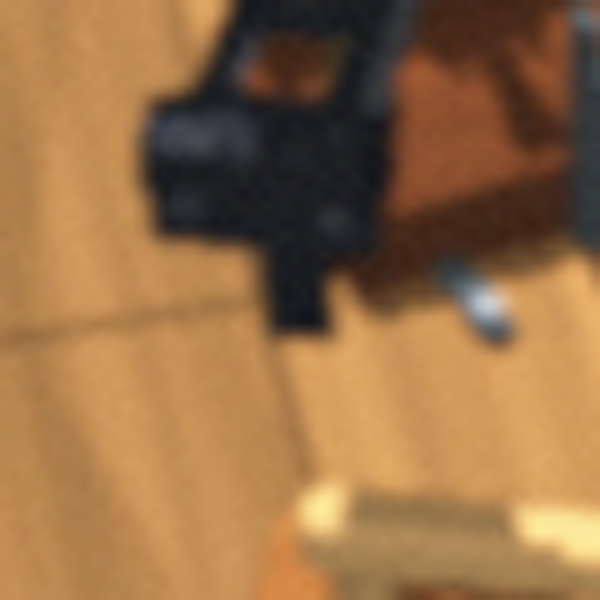

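The near fingertip sits at (219,174), but the reported pose predicts (219,181.5). By depth the gripper really stands about 27 mm higher than eef_pos says, after removing the camera's +4 mm bench bias. That explains closing just above the handle. I'll aim for a reported z of about 28 and watch the force on the way down.

```bash
python3 -m crank '[[[0,0,0.8],0,66],[[0,0,0.8],0,66],[[0.8,0,0],0,66],[[0.8,0,0],0,66],[[0,0,0],0,66]]'
python3 go.py 407 -103 60 -22.3
python3 -m crank '[[[0.3,0,0],0,66],[[0.3,0,0],0,66],[[0.2,0,0],0,66],[[0.2,0,0],0,66],[[0,0,0],0,66]]'
python3 go.py 407 -103 28 -22.3
```

```text
clock: 9.15
eef_pos: [405.1, -106.5, 81.2]
eef_rot: [[0.022, 0.923, -0.385], [-0.007, -0.385, -0.923], [-1.0, 0.023, -0.002]]
force: [-0.5, 0.1, -0.2]
gripper_width: 65.9
clock 9.15 pos [ 405.117 -106.52    81.233] yaw -22.65 F [-0.525  0.12  -0.178] w 65.9 q6 1.4165071330433072
shift units [ 0.708 -0.003 -0.131] turn units -0.04429770205422301
clock: 9.65
eef_pos: [407.4, -107.0, 51.2]
eef_rot: [[0.024, 0.923, -0.384], [-0.009, -0.384, -0.923], [-1.0, 0.025, -0.001]]
force: [0.2, 0.5, -0.5]
gripper_width: 66.1
clock 9.65 pos [ 407.399 -107.006   51.152] yaw -22.58 F [ 0.178  0.535 -0.467] w 66.1 q6 1.4163740845853312
shift units [ 0.77  -0.083 -0.117] turn units -0.034674216331385566
```

```bash
python3 -m crank '[[[0.2,-0.05,-0.1],0,66],[[0.2,0,0],0,66],[[0.2,0,0],0,66],[[0.15,0,0],0,66],[[0,0,0],0,66]]'
python3 go.py 407 -103 28 -22.3
python3 -m crank '[[[0,0,0],0,5],[[0,0,0],0,5],[[0,0,0],0,5],[[0,0,0],0,5],[[0,0,0],0,5]]' 55
python3 -m crank '[[[0,0,0],0,5],[[0,0,0],0,5],[[0,0,0],0,5],[[0,0,0],0,5],[[0,0,0],0,5]]' 55
python3 go.py 407 -103 28 -22.3
```

```text
clock: 10.15
eef_pos: [408.3, -103.6, 27.2]
eef_rot: [[0.025, 0.923, -0.384], [-0.009, -0.383, -0.924], [-1.0, 0.027, -0.001]]
force: [-0.1, -0.0, 0.2]
gripper_width: 65.8
clock 10.15 pos [ 408.27  -103.613   27.154] yaw -22.55 F [-0.127 -0.002  0.17 ] w 65.8 q6 1.4239884765614252
shift units [-0.029 -0.046 -0.003] turn units -0.03172168118905461
clock: 10.65
eef_pos: [408.6, -103.9, 27.5]
eef_rot: [[0.026, 0.923, -0.384], [-0.009, -0.383, -0.923], [-1.0, 0.027, -0.001]]
force: [-0.3, -0.2, -0.4]
gripper_width: 27.7
clock: 11.15
eef_pos: [408.7, -103.9, 27.6]
eef_rot: [[0.026, 0.923, -0.383], [-0.01, -0.383, -0.924], [-1.0, 0.028, -0.001]]
force: [1.4, 0.4, -1.2]
gripper_width: 23.5
clock 11.15 pos [ 408.696 -103.94    27.607] yaw -22.55 F [ 1.431  0.406 -1.175] w 23.5 q6 1.4237971918645544
shift units [-0.015 -0.064 -0.007] turn units -0.03104515830705523
```

The handle is held, with the width at 23.5 mm. Lift, turn, and check for sag.

```bash
python3 -m crank '[[[-0.3,0,0],0,5],[[-0.6,0,0],0,5],[[-0.8,0,0],0,5],[[-0.8,0,0],0,5],[[-0.8,0,0],0,5]]' 60
python3 -m crank '[[[-0.8,0,0],0,5],[[-0.5,0,0],0,5],[[-0.3,0,0],-0.4,5],[[0,0,0],-0.7,5],[[0,0,0],-0.8,5]]' 60
python3 -m crank '[[[0,0,0],-0.8,5],[[0,0,0],-0.8,5],[[0,0,0],-0.5,5],[[0,0,0],-0.3,5],[[0,0,0],0,5]]' 60
python3 go.py 483 145 165 12.65
python3 - <<'E'
from h import *
for n in("top","side"):
    p,d=manip.camera(n); cv2.imwrite(f"pics/{n}6.png",p); np.save(f"{n}6.npy",d)
a=cv2.imread("pics/top6.png")[130:260,130:290];b=cv2.imread("pics/side6.png")[80:240,170:310]
cv2.imwrite("pics/c6.png",np.hstack([cv2.resize(a,(400,325)),cv2.copyMakeBorder(cv2.resize(b,(284,325)),0,0,0,0,0)]))
E
```

```text
clock: 11.65
eef_pos: [400.0, -99.6, 126.0]
eef_rot: [[0.011, 0.923, -0.384], [-0.001, -0.384, -0.923], [-1.0, 0.011, -0.003]]
force: [0.3, -0.1, -2.8]
gripper_width: 23.2
clock: 12.15
eef_pos: [398.0, -98.7, 180.5]
eef_rot: [[0.013, 0.993, -0.12], [-0.002, -0.12, -0.993], [-1.0, 0.013, 0.001]]
force: [-0.4, -0.0, -4.2]
gripper_width: 23.3
clock: 12.65
eef_pos: [394.4, -96.8, 180.5]
eef_rot: [[0.007, 0.973, 0.23], [-0.0, 0.23, -0.973], [-1.0, 0.007, 0.002]]
force: [0.4, 0.5, -4.3]
gripper_width: 23.0
clock 12.65 pos [394.401 -96.804 180.526] yaw 13.27 F [ 0.424  0.519 -4.284] w 23.0 q6 0.8000716012613278
shift units [ 0.538  4.721 -7.168] turn units 0.07786820754808588
```

View pics/c6.png

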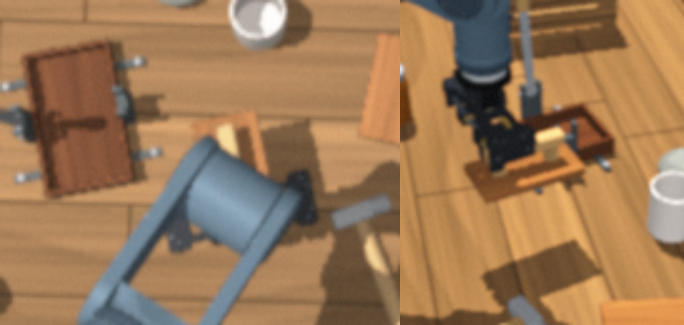

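```bash
python3 -m crank '[[[0,0.6,-0.6],0,5],[[0,0.9,-0.8],0,5],[[0,0.9,-0.8],0,5],[[0,0.9,-0.8],0,5],[[0,0.6,-0.8],0,5]]' 60
python3 -m crank '[[[0,0.3,-0.7],0,5],[[0,0,-0.7],0,5],[[0,0,-0.6],0,5],[[0,0,-0.3],0,5],[[0,0,0],0,5]]' 60
python3 go.py 480 144.6 165 12.65
python3 - <<'E'
from h import *
s=manip.observe();R=s["eef_rot"];P=cloud("side",np.load("side6.npy"));h=cv2.cvtColor(cv2.imread("pics/side6.png"),cv2.COLOR_BGR2HSV)
m=np.zeros(h.shape[:2],bool);m[120:180,200:270]=1
m&=(h[...,1]<135)&(h[...,2]>190)&(P[...,2]>130); k=P[m]; d=(k-[394.4,-96.8,180.5])@np.array([.973,.23,0]); 
print(m.sum(),np.percentile(d,[2,98]),np.polyfit(d,k[:,2],1))
E
```

```text
clock: 13.25
eef_pos: [484.8, 41.8, 181.4]
eef_rot: [[0.007, 0.977, 0.214], [-0.002, 0.214, -0.977], [-1.0, 0.006, 0.004]]
force: [-0.3, -0.5, -4.2]
gripper_width: 23.6
clock: 13.75
eef_pos: [478.7, 117.6, 180.4]
eef_rot: [[0.004, 0.977, 0.213], [-0.001, 0.213, -0.977], [-1.0, 0.003, 0.002]]
force: [0.1, 0.4, -3.5]
gripper_width: 23.3
clock 13.75 pos [478.687 117.599 180.383] yaw 12.32 F [ 0.096  0.427 -3.533] w 23.3 q6 1.3563717583979569
shift units [ 0.512  0.233 -0.871] turn units -0.04144191859450075
68 [ 75.743 115.494] [ -0.053 218.592]
```

```bash
python3 -m crank '[[[0,0.2,-0.4],0,5],[[0,0,-0.4],0,5],[[0,0,-0.1],0,5],[[0.3,0,0],0,5],[[0,0,0],0,5]]' 60
python3 go.py 480 144.6 42 12.65
python3 - <<'E'
from h import *
for n in("top","side"):
    p,d=manip.camera(n); cv2.imwrite(f"pics/{n}7.png",p); np.save(f"{n}7.npy",d)
a=cv2.imread("pics/top7.png")[110:230,100:250];b=cv2.imread("pics/side7.png")[60:200,170:300]
cv2.imwrite("pics/c7.png",np.hstack([cv2.resize(a,(400,320)),cv2.resize(b,(297,320))]))
E
```

```text
clock: 14.25
eef_pos: [479.4, 145.7, 170.7]
eef_rot: [[0.004, 0.978, 0.21], [-0.002, 0.21, -0.978], [-1.0, 0.003, 0.002]]
force: [0.1, 0.1, -3.8]
gripper_width: 23.4
clock 14.25 pos [479.371 145.693 170.686] yaw 12.15 F [ 0.117  0.053 -3.848] w 23.4 q6 1.4183885447087559
shift units [ 4.29  -0.002  0.029] turn units -0.062288912449620426
```

View pics/c7.png

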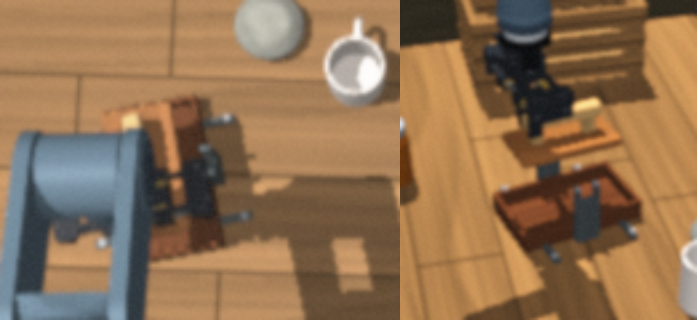

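The bat hangs level above the tray and lengthwise, and the bar is clear behind the gripper. I'll check its footprint numerically in tray coordinates.

Run:
```python
from h import *
y=np.radians(12.65);R=np.array([[np.cos(y),np.sin(y)],[-np.sin(y),np.cos(y)]])
for n in("side","top"):
    P=cloud(n,np.load(f"{n}7.npy"));h=cv2.cvtColor(cv2.imread(f"pics/{n}7.png"),cv2.COLOR_BGR2HSV)
    q=(P[...,:2]-[536.6,157.3])@R.T; near=(abs(q[...,0])<130)&(abs(q[...,1])<75)
    m=near&(P[...,2]>125)&(P[...,2]<185)&(h[...,1]>135)&(h[...,2]>100)&(h[...,0]<25)
    k=q[m];print(n,m.sum(),"board x",np.percentile(k[:,0],[1,99]),"y",np.percentile(k[:,1],[1,99]),"z",np.percentile(P[m][:,2],[5,50,95]),"rect",cv2.minAreaRect(k.astype(np.float32)))
    m=near&(P[...,2]>185)&(P[...,2]<230)&(h[...,1]<135)&(h[...,2]>150);k=q[m]
    if len(k):print("  handle",m.sum(),"x",k[:,0].min(),k[:,0].max(),"y",k[:,1].mean(),"z",np.polyfit(k[:,0],P[m][:,2],1))
```

```text
side 642 board x [-90.364  76.628] y [-48.239  40.846] z [148.684 159.313 164.565] rect ((-6.208961486816406, -6.1612396240234375), (95.77891540527344, 178.760986328125), 83.56248474121094)
  handle 80 x 11.830501401397223 58.80928321227173 y -6.521941115864206 z [ -0.014 201.303]
top 345 board x [-91.856  77.359] y [-42.866  41.943] z [150.752 157.554 164.759] rect ((-7.08782958984375, 0.3532981872558594), (170.5056610107422, 88.51851654052734), 0.48382213711738586)
  handle 36 x 40.11029245970242 60.898059101796434 y 0.8248982050011611 z [ -0.463 226.804]
```

```bash
python3 -m crank '[[[0.6,0,0],-0.05,5],[[0.8,0,0],0,5],[[0.8,0,0],0,5],[[0.8,0,0],0,5],[[0.3,0,0],0,5]]' 60
python3 go.py 480 144.6 44 12.65
```

```text
clock: 14.85
eef_pos: [485.1, 143.9, 73.3]
eef_rot: [[0.014, 0.977, 0.215], [-0.002, 0.215, -0.977], [-1.0, 0.014, 0.005]]
force: [-1.3, 0.4, -4.3]
gripper_width: 23.3
clock 14.85 pos [485.071 143.923  73.275] yaw 12.41 F [-1.314  0.428 -4.27 ] w 23.3 q6 1.4106987087976461
shift units [ 0.973 -0.174 -0.063] turn units -0.030143640129633553
```

```bash
python3 -m crank '[[[0.2,-0.15,-0.05],0,5],[[0.3,0,0],0,5],[[0.2,0,0],0,5],[[0.15,0,0],0,5],[[0,0,0],0,5]]' 60
python3 go.py 480 144.6 44 12.65
```

```text
clock: 15.35
eef_pos: [481.9, 144.0, 47.5]
eef_rot: [[0.017, 0.977, 0.214], [-0.001, 0.214, -0.977], [-1.0, 0.016, 0.005]]
force: [0.1, -0.6, -3.6]
gripper_width: 23.5
clock 15.35 pos [481.862 144.014  47.461] yaw 12.36 F [ 0.084 -0.587 -3.623] w 23.5 q6 1.4123696194242479
shift units [ 0.114 -0.058 -0.033] turn units -0.035711008082955686
```

```bash
python3 -m crank '[[[0.1,0,0],0,5],[[0.1,0,0],0,5],[[0,0,0],0,5],[[0,0,0],0,5],[[0,0,0],0,5]]' 40
python3 go.py 480 144.6 40 12.65
```

```text
clock: 15.85
eef_pos: [483.5, 144.2, 42.5]
eef_rot: [[0.02, 0.977, 0.214], [-0.001, 0.214, -0.977], [-1.0, 0.019, 0.006]]
force: [0.1, -0.1, -3.7]
gripper_width: 23.4
clock 15.85 pos [483.541 144.209  42.49 ] yaw 12.38 F [ 0.077 -0.096 -3.681] w 23.4 q6 1.412365895110191
shift units [ 0.081 -0.114 -0.038] turn units -0.03375228103663375
```

```bash
python3 -m crank '[[[0.1,0,0],0,5],[[0.05,0,0],0,5],[[0,0,0],0,5],[[0,0,0],0,5],[[0,0,0],0,5]]' 40
python3 go.py 480 144.6 40 12.65
```

```text
clock: 16.35
eef_pos: [484.4, 144.2, 40.3]
eef_rot: [[0.021, 0.976, 0.215], [-0.002, 0.215, -0.977], [-1.0, 0.02, 0.006]]
force: [-2.1, -0.2, -1.7]
gripper_width: 23.7
clock 16.35 pos [484.436 144.15   40.293] yaw 12.41 F [-2.142 -0.245 -1.657] w 23.7 q6 1.412052703256795
shift units [ 0.007 -0.141 -0.046] turn units -0.029636866575572185
```

Floor contact is starting: Fz went from -3.7 to -1.7 N. Release and lift.

```bash
python3 -m crank '[[[0,0,0],0,48],[[0,0,0],0,48],[[0,0,0],0,48],[[0,0,0],0,48],[[0,0,0],0,48]]'
python3 -m crank '[[[-0.3,0,0],0,48],[[-0.8,0,0],0,48],[[-0.8,0,0],0,48],[[-0.8,0,0],0,48],[[-0.8,0,0],0,48]]'
python3 -m crank '[[[0,-0.8,0],0,48],[[-0.4,-0.8,0.4],0,48],[[0,-0.8,0.8],0,48],[[0,-0.3,0.9],0,48],[[0,0,0.9],0,48]]'
python3 go.py 480 144.6 40 12.65
python3 - <<'E'
from h import *
y=np.radians(12.65);R=np.array([[np.cos(y),np.sin(y)],[-np.sin(y),np.cos(y)]])
for n in("side","top"):
    p,d=manip.camera(n);cv2.imwrite(f"pics/{n}8.png",p);np.save(f"{n}8.npy",d)
    P=cloud(n,d);h=cv2.cvtColor(p,cv2.COLOR_BGR2HSV)
    q=(P[...,:2]-[536.6,157.3])@R.T; near=(abs(q[...,0])<110)&(abs(q[...,1])<60)
    m=near&(P[...,2]>22)&(P[...,2]<42)&(h[...,1]>135)&(h[...,2]>135)&(h[...,0]<25)
    k=q[m];print(n,m.sum(),"board x",np.percentile(k[:,0],[1,99]),"y",np.percentile(k[:,1],[1,99]),"z",np.percentile(P[m][:,2],[5,50,95]))
    m=near&(P[...,2]>68)&(P[...,2]<90)&(h[...,1]<135)&(h[...,2]>150);k=q[m]
    print("  handle",m.sum(),"x",k[:,0].min(),k[:,0].max(),"y",k[:,1].mean(),"z",np.polyfit(k[:,0],P[m][:,2],1),"yaw",np.degrees(np.polyfit(k[:,0],k[:,1],1)[0]))
    m=(abs(q[...,0])<25)&(q[...,1]>60)&(q[...,1]<160)&(P[...,2]>120)&(P[...,2]<330); k=np.c_[q[m],P[m][:,2]]
    if len(k)>5: print("  bar",len(k),k[:,0].mean(),"lean dy/dz",np.polyfit(k[:,2],k[:,1],1),k.max(0))
a=cv2.imread("pics/top8.png")[110:230,100:250];b=cv2.imread("pics/side8.png")[60:200,170:300]
cv2.imwrite("pics/c8.png",np.hstack([cv2.resize(a,(440,352)),cv2.resize(b,(327,352))]))
E
```

```text
clock: 16.85
eef_pos: [486.6, 144.2, 41.1]
eef_rot: [[0.025, 0.976, 0.214], [-0.001, 0.215, -0.977], [-1.0, 0.025, 0.007]]
force: [-0.9, -0.4, -0.1]
gripper_width: 48.1
clock: 17.35
eef_pos: [481.1, 144.1, 148.1]
eef_rot: [[0.018, 0.977, 0.214], [-0.002, 0.214, -0.977], [-1.0, 0.017, 0.006]]
force: [0.4, -0.2, -0.2]
gripper_width: 47.9
clock: 17.85
eef_pos: [422.3, 39.0, 167.7]
eef_rot: [[0.032, 0.975, 0.221], [-0.001, 0.221, -0.975], [-0.999, 0.031, 0.008]]
force: [0.8, 0.1, 0.4]
gripper_width: 48.0
clock 17.85 pos [422.271  38.996 167.686] yaw 12.76 F [0.8   0.092 0.401] w 48.0 q6 1.1527876380248405
shift units [ 4.312  2.521 -3.044] turn units 0.014369889492989785
side 326 board x [-94.918 108.894] y [-58.781  58.052] z [25.77  30.217 38.585]
  handle 162 x -65.88636659619901 63.94052741724928 y -7.059348716999434 z [-0.007 74.935] yaw 0.3853305813312517
  bar 222 0.40033222033852656 lean dy/dz [ 0.096 66.651] [ 11.597 106.067 289.768]
top 309 board x [-29.677 106.392] y [-44.803  44.338] z [23.992 30.122 37.707]
  handle 143 x -26.867939960660138 62.68320615101911 y -1.5220309310719344 z [ 0.006 76.279] yaw 3.2220536737014696
  bar 144 -1.0554678560901893 lean dy/dz [ 0.134 61.232] [ 10.906 112.014 289.1  ]
```

View pics/c8.png

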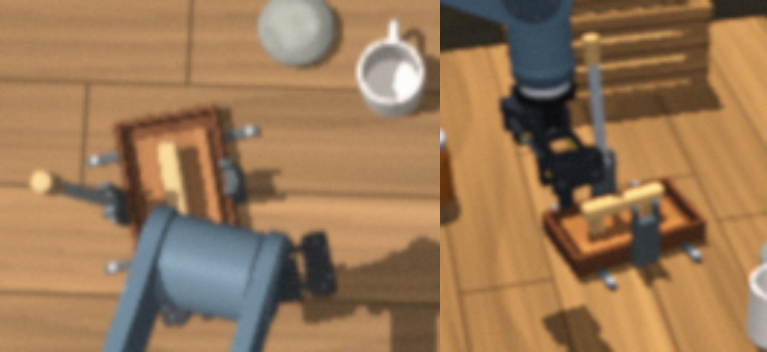

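The bat lies flat in the tray, lengthwise, with the handle up and level (top about 75 mm). The bar stands at about 1.69–1.70 rad. By geometry the grip centre is at (515,252), z 263. The plan is to grasp the grip with the jaws along tray x (tool yaw 102.65), from above, and swing it over the arc.

```bash
python3 -m crank '[[[-0.9,0,0],-1,60],[[-0.9,0,0],-1,60],[[-0.9,0,0],-1,60],[[-0.9,0,0],-1,60],[[-0.9,0,0],-1,60]]'
python3 -m crank '[[[0,0,0],-1,60],[[0,0,0],-1,60],[[0,0,0],-1,60],[[0,0,0],-1,60],[[0,0,0],-1,60]]'
python3 go.py 515.4 251.9 295 102.65
```

```text
clock: 18.45
eef_pos: [415.6, 40.5, 304.9]
eef_rot: [[0.024, 0.591, 0.807], [0.002, 0.807, -0.591], [-1.0, 0.016, 0.018]]
force: [0.4, 0.4, -1.1]
gripper_width: 60.1
clock: 18.95
eef_pos: [417.1, 44.7, 312.5]
eef_rot: [[0.035, -0.098, 0.995], [0.002, 0.995, 0.098], [-0.999, -0.002, 0.035]]
force: [0.2, 0.2, 0.5]
gripper_width: 60.2
clock 18.95 pos [417.093  44.654 312.5  ] yaw 95.64 F [0.202 0.192 0.524] w 60.2 q6 -0.28339340052315015
shift units [0.71  6.554 3.917] turn units -0.8764078367906549
```

```bash
python3 -m crank '[[[0,0,0],-0.9,60],[[0,0.8,0.6],0,60],[[0,0.9,0.6],0,60],[[0,0.9,0.6],0,60],[[0,0.9,0.5],0,60]]'
python3 -m crank '[[[0,0.9,0.3],0,60],[[0,0.8,0],0,60],[[0,0.4,0],0,60],[[0,0,0],0,60],[[0,0,0],0,60]]'
python3 go.py 515.4 251.9 295 102.65
python3 - <<'E'
from h import *
s=manip.observe();Rt=s["eef_rot"]
for n in("side","top"):
    p,d=manip.camera(n);cv2.imwrite(f"pics/{n}9.png",p);P=cloud(n,d);q=(P-s["eef_pos"])@Rt;h=cv2.cvtColor(p,cv2.COLOR_BGR2HSV)
    m=(abs(q[...,1])<70)&(abs(q[...,2])<70)&(q[...,0]>-25)&(q[...,0]<150)
    g=m&(h[...,0]>12)&(h[...,0]<30)&(h[...,1]>60)&(h[...,2]>120)
    print(n,"grip in tool",g.sum(), np.median(q[g],0) if g.sum() else "",q[g].min(0) if g.sum() else "",q[g].max(0) if g.sum() else "")
    f=m&(h[...,2]<80)&(q[...,0]<0)
    if f.sum(): print("  fingers y",q[f].min(0),q[f].max(0))
E
```

```text
clock: 19.45
eef_pos: [459.7, 168.0, 316.4]
eef_rot: [[0.037, -0.228, 0.973], [0.002, 0.974, 0.228], [-0.999, -0.006, 0.037]]
force: [0.6, -0.8, 0.1]
gripper_width: 59.8
clock: 19.95
eef_pos: [451.7, 240.2, 316.8]
eef_rot: [[0.035, -0.235, 0.971], [0.004, 0.972, 0.235], [-0.999, -0.005, 0.035]]
force: [-0.1, 0.1, 0.0]
gripper_width: 60.2
clock 19.95 pos [451.715 240.152 316.835] yaw 103.57 F [-0.112  0.142  0.033] w 60.2 q6 0.023389310265803893
shift units [ 0.804 -0.114  2.128] turn units 0.11482101949860635
side grip in tool 65 [ 48.844 -10.06   59.218] [-11.969 -18.576  28.977] [127.49   10.053  69.63 ]
  fingers y [-24.808 -15.435 -44.681] [-11.842   9.172  41.933]
top grip in tool 26 [56.468 -7.075 53.937] [-16.648 -15.636  39.671] [144.675   4.537  68.527]
```

```bash
python3 -m crank '[[[0,-0.2,0.7],0,60],[[0,0,0.7],0,60],[[0,0,0.5],0,60],[[0,0,0],0,60],[[0,0,0],0,60]]'
python3 go.py 515.4 251.9 236 102.65
python3 - <<'E'
from h import *
s=manip.observe();Rt=s["eef_rot"]
for n in("side","top"):
    p,d=manip.camera(n);cv2.imwrite(f"pics/{n}10.png",p);P=cloud(n,d);q=(P-s["eef_pos"])@Rt;h=cv2.cvtColor(p,cv2.COLOR_BGR2HSV)
    m=(abs(q[...,1])<30)&(abs(q[...,2])<40)&(q[...,0]>15)&(q[...,0]<75)
    k=q[m]; print(n,len(k)); 
    if len(k): print(np.median(k,0),k.min(0),k.max(0))
E
```

```text
clock: 20.55
eef_pos: [511.4, 241.7, 319.6]
eef_rot: [[0.036, -0.226, 0.973], [0.003, 0.974, 0.226], [-0.999, -0.006, 0.036]]
force: [-0.1, -0.1, -0.1]
gripper_width: 59.9
clock 20.55 pos [511.39  241.72  319.649] yaw 103.06 F [-0.092 -0.053 -0.122] w 59.9 q6 0.007641134892757639
shift units [2.792 0.316 0.106] turn units 0.05102079177511243
side 77
[50.917  4.072  2.995] [32.624 -5.87  -6.107] [73.38  18.434 17.374]
top 36
[51.389  4.517  1.316] [27.411 -1.175 -6.184] [70.12  16.316 14.52 ]
```

```bash
python3 -m crank '[[[0.2,0.25,0],0,60],[[0.6,0,0],0,60],[[0.7,0,0],0,60],[[0.7,0,0],0,60],[[0.4,0,0],0,60]]'
python3 go.py 515.4 251.9 236 102.65
python3 -m crank '[[[0,0,0],0,60],[[0,0,0],0,10],[[0,0,0],0,10],[[0,0,0],0,10],[[0,0,0],0,10]]' 25
python3 -m crank '[[[0,0,0],0,10],[[0,0,0],0,10],[[0,0,0],0,10],[[0,0,0],0,10],[[0,0,0],0,10]]' 25
python3 go.py 515.4 251.9 236 102.65
```

```text
clock: 21.15
eef_pos: [510.5, 251.7, 241.5]
eef_rot: [[0.042, -0.227, 0.973], [0.005, 0.974, 0.227], [-0.999, -0.005, 0.042]]
force: [0.1, -0.2, -0.6]
gripper_width: 60.5
clock 21.15 pos [510.548 251.702 241.511] yaw 103.13 F [ 0.061 -0.175 -0.612] w 60.5 q6 0.024920823942471818
shift units [ 0.19  -0.029  0.151] turn units 0.06051054577561743
clock: 21.65
eef_pos: [515.5, 253.1, 241.5]
eef_rot: [[0.056, -0.227, 0.972], [0.008, 0.974, 0.227], [-0.998, -0.005, 0.056]]
force: [27.0, 5.8, -20.8]
gripper_width: 30.3
clock: 22.15
eef_pos: [519.3, 253.4, 241.4]
eef_rot: [[0.063, -0.225, 0.972], [0.01, 0.974, 0.225], [-0.998, -0.004, 0.063]]
force: [2.4, 1.1, -4.2]
gripper_width: 23.8
clock 22.15 pos [519.314 253.354 241.383] yaw 103.01 F [ 2.422  1.071 -4.235] w 23.8 q6 0.02611424600176799
shift units [ 0.17  -0.017 -0.149] turn units 0.04505036038454335
```

The grip is held, with the width at 23.8 mm. Swinging along the arc now, r ≈ 184.

```bash
cat > arc.py <<'E'
from h import *
s=manip.observe();p=s["eef_pos"];y=np.radians(12.65);d=p[:2]-[536.6,157.3]
tx,ty=d@[np.cos(y),np.sin(y)],d@[-np.sin(y),np.cos(y)]; a,b=74-ty,p[2]-58
print("tray x,y",round(tx,1),round(ty,1),"eefz",round(p[2],1),"theta",round(np.arctan2(b,a),3),"r",round(np.hypot(a,b),1),"F",s["force"],"w",round(s["gripper_width"],1),"clock",s["clock"])
E
python3 -m crank '[[[-0.03,-0.4,0],0,10],[[-0.02,-0.46,0],0,10],[[0.07,-0.86,0],0,10],[[0.19,-0.84,-0.01],0,10],[[0.1,-0.4,-0.01],0,10]]' 25
python3 arc.py
```

```text
clock: 22.65
eef_pos: [538.8, 166.5, 231.3]
eef_rot: [[0.062, -0.229, 0.971], [0.017, 0.973, 0.229], [-0.998, 0.003, 0.064]]
force: [7.9, 10.2, -16.3]
gripper_width: 23.4
tray x,y 4.1 8.5 eefz 231.3 theta 1.209 r 185.3 F [  7.933  10.202 -16.252] w 23.4 clock 22.65
```

```bash
python3 -m crank '[[[0.44,-0.74,-0.03],0,10],[[0.53,-0.67,-0.03],0,10],[[0.62,-0.6,-0.04],0,10],[[0.35,-0.27,-0.02],0,10],[[0,0,0],0,10]]' 25
python3 arc.py
```

```text
clock: 23.15
eef_pos: [555.9, 92.4, 175.5]
eef_rot: [[0.065, -0.227, 0.972], [0.016, 0.974, 0.226], [-0.998, 0.001, 0.067]]
force: [3.1, 5.6, -6.9]
gripper_width: 23.4
tray x,y 4.6 -67.6 eefz 175.5 theta 0.693 r 184.0 F [ 3.148  5.625 -6.927] w 23.4 clock 23.15
```

```bash
python3 -m crank '[[[0.67,-0.48,-0.04],0,10],[[0.73,-0.38,-0.05],0,10],[[0.77,-0.28,-0.05],0,10],[[0.4,-0.1,-0.03],0,10],[[0,0,0],0,10]]' 25
python3 arc.py
```

```text
clock: 23.65
eef_pos: [564.3, 55.9, 99.1]
eef_rot: [[0.065, -0.228, 0.971], [0.016, 0.974, 0.228], [-0.998, 0.001, 0.067]]
force: [1.0, 2.3, -1.8]
gripper_width: 23.4
tray x,y 4.8 -105.0 eefz 99.1 theta 0.226 r 183.6 F [ 1.021  2.28  -1.751] w 23.4 clock 23.65
```

```bash
python3 -m crank '[[[0.4,-0.1,-0.04],0,10],[[0.4,-0.06,-0.04],0,10],[[0.25,0,-0.02],0,10],[[0.15,0,-0.01],0,10],[[0,0,0],0,10]]' 25
python3 arc.py
python3 -m crank '[[[0.1,0,0],0,10],[[0.1,0,0],0,10],[[0.1,0,0],0,10],[[0,0,0],0,10],[[0,0,0],0,10]]' 25
python3 arc.py
```

```text
clock: 24.15
eef_pos: [565.4, 51.6, 64.7]
eef_rot: [[0.066, -0.23, 0.971], [0.015, 0.973, 0.229], [-0.998, -0.0, 0.068]]
force: [0.2, 1.8, -1.7]
gripper_width: 22.9
tray x,y 4.9 -109.4 eefz 64.7 theta 0.036 r 183.5 F [ 0.186  1.782 -1.661] w 22.9 clock 24.15
clock: 24.65
eef_pos: [565.3, 51.4, 61.0]
eef_rot: [[0.064, -0.231, 0.971], [0.014, 0.973, 0.231], [-0.998, -0.001, 0.065]]
force: [-0.2, 0.8, -1.4]
gripper_width: 23.0
tray x,y 4.9 -109.6 eefz 61.0 theta 0.016 r 183.6 F [-0.242  0.824 -1.442] w 23.0 clock 24.65
```

```bash
python3 -m crank '[[[0.1,0,0],0,10],[[0.1,0,0],0,10],[[0.1,0,0],0,10],[[0.1,0,0],0,10],[[0,0,0],0,10]]' 25
python3 arc.py
python3 - <<'E'
from h import *
y=np.radians(12.65);R=np.array([[np.cos(y),np.sin(y)],[-np.sin(y),np.cos(y)]])
for n in("side","top"):
    p,d=manip.camera(n);cv2.imwrite(f"pics/{n}11.png",p);P=cloud(n,d);q=(P[...,:2]-[536.6,157.3])@R.T
    for lo,hi in((-62,-45),(-45,-25),(-25,0),(0,25),(25,50),(50,60)):
        m=(abs(q[...,0])<14)&(q[...,1]>lo)&(q[...,1]<hi)&(P[...,2]>78)&(P[...,2]<140)
        if m.sum(): print(n,lo,hi,m.sum(),"z",np.percentile(P[m][:,2],[10,50,90]),"x",q[m][:,0].mean())
E
```

```text
clock: 25.15
eef_pos: [565.3, 51.3, 60.1]
eef_rot: [[0.059, -0.235, 0.97], [0.011, 0.972, 0.234], [-0.998, -0.003, 0.06]]
force: [-1.4, -0.7, -2.1]
gripper_width: 23.2
tray x,y 4.8 -109.7 eefz 60.1 theta 0.012 r 183.7 F [-1.415 -0.652 -2.143] w 23.2 clock 25.15
side 0 25 3 z [92.551 94.677 94.828] x -1.1206160920879509
side 25 50 18 z [86.709 90.807 94.446] x -0.04211572114691423
side 50 60 5 z [84.754 90.323 92.049] x 1.531349800633732
top -62 -45 5 z [86.936 90.461 94.438] x -5.524012128594205
top -45 -25 16 z [85.609 91.278 95.008] x -2.43886998569154
top -25 0 25 z [82.283 89.845 93.768] x -0.2972532444761638
top 50 60 12 z [85.841 88.214 94.136] x 2.3405538559536843
```

The motion has stalled against the fork (only 0.9 mm of the 12 mm commanded), and the bar reads level across the tray. Release, rise, and look.

```bash
python3 -m crank '[[[0,0,0],0,50],[[0,0,0],0,50],[[0,0,0],0,50],[[0,0,0],0,50],[[0,0,0],0,50]]' 25
python3 -m crank '[[[-0.3,0,0],0,50],[[-0.8,0,0],0,50],[[-0.9,0,0],0,50],[[-0.9,0,0],0,50],[[-0.9,0,0],0,50]]'
python3 -m crank '[[[0,-0.5,-0.6],0,10],[[0,-0.8,-0.6],0,10],[[0,-0.8,-0.6],0,10],[[0,-0.8,-0.6],0,10],[[0,-0.4,-0.3],0,10]]'
python3 arc.py
python3 - <<'E'
from h import *
y=np.radians(12.65);R=np.array([[np.cos(y),np.sin(y)],[-np.sin(y),np.cos(y)]])
for n in("side","top"):
    p,d=manip.camera(n);cv2.imwrite(f"pics/{n}12.png",p);P=cloud(n,d);q=(P[...,:2]-[536.6,157.3])@R.T
    m=(abs(q[...,0])<11)&(q[...,1]>-130)&(q[...,1]<65)&(P[...,2]>78)&(P[...,2]<125)
    for lo in range(-130,65,20):
        k=m&(q[...,1]>lo)&(q[...,1]<lo+20)
        if k.sum(): print(n,lo+10,k.sum(),np.percentile(P[k][:,2],[50,90]),q[k][:,0].mean())
a=cv2.imread("pics/top12.png")[120:220,110:230];b=cv2.imread("pics/side12.png")[100:200,190:310]
cv2.imwrite("pics/c12.png",np.hstack([cv2.resize(a,(396,330)),cv2.resize(b,(396,330))]))
E
```

```text
clock: 25.75
eef_pos: [567.5, 51.1, 59.1]
eef_rot: [[0.064, -0.235, 0.97], [0.011, 0.972, 0.234], [-0.998, -0.004, 0.065]]
force: [-0.4, 0.0, 0.2]
gripper_width: 49.6
clock: 26.25
eef_pos: [557.0, 50.1, 173.6]
eef_rot: [[0.055, -0.235, 0.971], [0.012, 0.972, 0.234], [-0.998, -0.001, 0.056]]
force: [0.3, 0.3, -0.8]
gripper_width: 49.9
clock: 26.75
eef_pos: [504.9, -67.4, 179.2]
eef_rot: [[0.071, -0.24, 0.968], [0.009, 0.971, 0.24], [-0.997, -0.008, 0.071]]
force: [-0.5, -0.1, 0.5]
gripper_width: 12.1
tray x,y -80.2 -212.3 eefz 179.2 theta 0.4 r 310.9 F [-0.453 -0.112  0.496] w 12.1 clock 26.75
side -120 40 [91.108 98.809] -0.5396479801297471
side -100 13 [97.46  98.785] -0.505137085423818
side -80 1 [97.107 97.107] 6.8136689807625475
side -40 3 [89.012 89.018] 0.7284813624650671
top -120 3 [93.045 99.482] 8.077530788216453
top -100 33 [ 96.147 100.465] -0.044873029892222
top -80 33 [93.047 99.983] -1.0771265695882386
top -60 26 [90.144 95.008] 0.6843025843624455
top -40 27 [90.884 96.147] 0.04443602028237434
top -20 25 [92.602 95.451] 0.5358710665896212
top 0 31 [90.316 93.377] -0.47997587737528896
top 20 26 [91.594 96.255] 0.07984518357778404
top 40 28 [90.041 94.727] 0.7235035756125162
top 60 19 [90.235 93.641] -0.039263080831617614
```

View pics/c12.png

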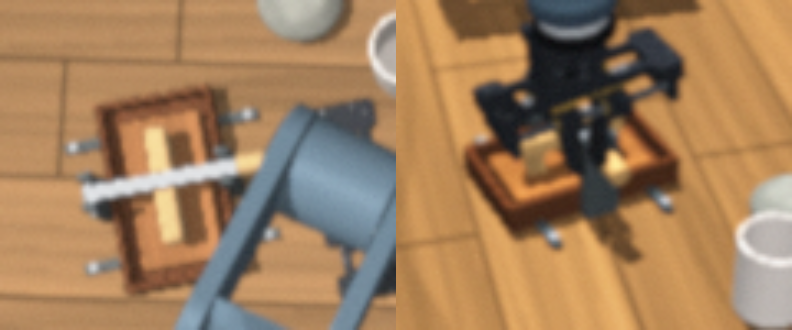

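The bar lies across the handle into the fork, and its top is level (90.2 mm at y=60, 90.9 mm at y=-40). A gentle press on the grip with closed fingers will confirm it is home.

```bash
python3 -m crank '[[[0,0.5,0.3],0,0],[[0,0.9,0.5],0,0],[[0,0.9,0.5],0,0],[[0,0.7,0.5],0,0],[[0,0.3,0.3],0,0]]'
python3 go.py 563 52 100 102.65
```

```text
clock: 27.35
eef_pos: [544.9, 48.3, 185.6]
eef_rot: [[0.074, -0.233, 0.97], [0.009, 0.972, 0.233], [-0.997, -0.008, 0.075]]
force: [-0.9, 0.5, -0.1]
gripper_width: 0.4
clock 27.35 pos [544.892  48.272 185.595] yaw 103.49 F [-0.884  0.474 -0.063] w 0.4 q6 -0.3838991585075545
shift units [2.891 0.003 0.401] turn units 0.10529852218584779
```

```bash
python3 -m crank '[[[0.5,0,0.3],0,0],[[0.7,0,0],0,0],[[0.7,0,0],0,0],[[0.6,0,0],0,0],[[0.1,0,0],0,0]]'
python3 go.py 563 52 90 102.65
python3 -m crank '[[[0.1,0,-0.1],0,0],[[0.1,0,0],0,0],[[0.1,0,0],0,0],[[0.1,0,0],0,0],[[0,0,0],0,0]]'
python3 go.py 563 52 87 102.65
```

```text
clock: 27.85
eef_pos: [563.5, 55.6, 109.0]
eef_rot: [[0.08, -0.24, 0.968], [0.01, 0.971, 0.24], [-0.997, -0.01, 0.08]]
force: [-0.3, 0.9, 0.1]
gripper_width: 0.5
clock 27.85 pos [563.479  55.592 108.953] yaw 103.88 F [-0.323  0.909  0.06 ] w 0.5 q6 -0.3759853713781904
shift units [ 0.627 -0.106 -0.095] turn units 0.15326663593642564
clock: 28.35
eef_pos: [562.9, 54.8, 98.6]
eef_rot: [[0.083, -0.24, 0.967], [0.009, 0.971, 0.24], [-0.997, -0.011, 0.083]]
force: [0.2, 0.0, 0.1]
gripper_width: 0.4
clock 28.35 pos [562.924  54.808  98.553] yaw 103.88 F [0.225 0.021 0.07 ] w 0.4 q6 -0.3783451414088459
shift units [ 0.383 -0.087 -0.052] turn units 0.15388919565618409
```

```bash
python3 -m crank '[[[0.1,0,0],0,0],[[0.1,0,0],0,0],[[0.1,0,0],0,0],[[0.1,0,0],0,0],[[0,0,0],0,0]]'
python3 -m crank '[[[0.15,0,0],0,0],[[0.15,0,0],0,0],[[0.15,0,0],0,0],[[0.15,0,0],0,0],[[0.15,0,0],0,0]]'
```

```text
clock: 28.85
eef_pos: [564.9, 54.7, 88.7]
eef_rot: [[0.085, -0.24, 0.967], [0.009, 0.971, 0.24], [-0.996, -0.012, 0.084]]
force: [-2.9, -0.2, 3.8]
gripper_width: 0.3
clock: 29.35
eef_pos: [565.3, 54.7, 87.7]
eef_rot: [[0.077, -0.246, 0.966], [0.005, 0.969, 0.246], [-0.997, -0.014, 0.076]]
force: [-22.7, -0.9, 41.0]
gripper_width: 0.2
```

It stops hard under 41 N at the fingertips, so the bar is home. Retreat and make the last numeric check.

```bash
python3 -m crank '[[[-0.4,0,0],0,0],[[-0.9,0,0],0,0],[[-0.9,0,0],0,0],[[-0.9,0,0],0,0],[[-0.9,0,0],0,0]]'
python3 -m crank '[[[0,-0.5,-0.5],0,0],[[0,-0.9,-0.9],0,0],[[0,-0.9,-0.9],0,0],[[0,-0.9,-0.9],0,0],[[0,-0.9,-0.9],0,0]]'
python3 -m crank '[[[0,-0.9,-0.6],0,0],[[0,-0.9,-0.5],0,0],[[0,-0.9,-0.5],0,0],[[0,-0.3,-0.2],0,0],[[0,0,0],0,0]]'
python3 - <<'E'
from h import *
y=np.radians(12.65);R=np.array([[np.cos(y),np.sin(y)],[-np.sin(y),np.cos(y)]])
print(manip.observe()["eef_pos"])
for n in("side","top"):
    p,d=manip.camera(n);cv2.imwrite(f"pics/{n}13.png",p);P=cloud(n,d);q=(P[...,:2]-[536.6,157.3])@R.T
    m=(abs(q[...,0])<9)&(q[...,1]>-125)&(q[...,1]<60)&(P[...,2]>80)&(P[...,2]<125)
    b=m&(q[...,1]>-55); c=np.polyfit(q[b][:,1],P[b][:,2],1); print(n,"bar slope",c,"grip top",np.percentile(P[m&(q[...,1]<-92)][:,2],90))
    h=cv2.cvtColor(p,cv2.COLOR_BGR2HSV)
    m=(abs(q[...,0])<75)&(abs(q[...,0])>15)&(abs(q[...,1])<30)&(P[...,2]>66)&(P[...,2]<86)
    print("  handle x",q[m][:,0].min(),q[m][:,0].max(),"y",q[m][:,1].mean(),"z",np.polyfit(q[m][:,0],P[m][:,2],1))
    df=np.abs(p.astype(int)-cv2.imread(f"pics/{n}0.png")).max(-1)>45
    k,l,st,ce=cv2.connectedComponentsWithStats(cv2.morphologyEx(df.astype(np.uint8),2,np.ones((3,3))))
    print("  changed",[tuple(map(int,(*ce[i],st[i,4]))) for i in range(1,k) if st[i,4]>25])
cv2.imwrite("pics/end.png",np.hstack([cv2.resize(cv2.imread(f"pics/{n}13.png"),(400,300)) for n in("top","side")]))
E
```

```text
clock: 29.85
eef_pos: [553.1, 54.4, 208.7]
eef_rot: [[0.071, -0.246, 0.967], [0.006, 0.969, 0.246], [-0.997, -0.012, 0.07]]
force: [0.7, -0.3, 0.7]
gripper_width: 0.6
clock: 30.35
eef_pos: [467.2, -96.5, 206.7]
eef_rot: [[0.084, -0.254, 0.964], [0.005, 0.967, 0.255], [-0.996, -0.017, 0.082]]
force: [0.2, -0.4, -1.0]
gripper_width: 0.2
clock: 30.85
eef_pos: [433.9, -204.0, 203.2]
eef_rot: [[0.084, -0.249, 0.965], [0.003, 0.968, 0.249], [-0.996, -0.018, 0.082]]
force: [-0.0, 0.5, -0.0]
gripper_width: 0.7
[ 433.935 -203.974  203.173]
side bar slope [-0.036 89.203] grip top 98.13852249206678
  handle x -16.998005692996603 22.280447246043458 y -12.88900369330637 z [ 0.086 70.985]
  changed [(84, 57, 5447), (139, 11, 847), (155, 3, 65), (206, 73, 5901), (84, 62, 29), (139, 142, 4926), (109, 91, 269), (93, 103, 71), (31, 117, 196), (128, 129, 75), (251, 131, 45), (253, 144, 259), (228, 153, 379), (206, 159, 361), (48, 156, 151), (234, 171, 104), (258, 174, 51), (164, 196, 264), (237, 193, 152), (162, 305, 7860), (242, 205, 325), (187, 228, 1063), (155, 213, 58), (218, 213, 48), (244, 215, 151), (72, 235, 162), (167, 251, 351), (251, 269, 2330), (120, 267, 722), (86, 262, 204), (153, 269, 151), (227, 292, 105)]
top bar slope [-0.027 91.543] grip top 102.06191000342237
  handle x -66.15107367589603 61.82681563698874 y -0.9883385316822771 z [-0.011 76.06 ]
  changed [(156, 175, 1121), (199, 171, 71), (267, 220, 6054), (324, 306, 12855), (171, 259, 700), (426, 258, 34), (106, 330, 11441), (274, 277, 950), (182, 275, 55), (183, 295, 50), (194, 332, 1855), (218, 307, 29), (34, 319, 99), (177, 379, 159)]
```

The viewer's limit is reached, so I'll do one robust slope check by binned medians over several frames before handing in.

Run:
```python
from h import *
y=np.radians(12.65);R=np.array([[np.cos(y),np.sin(y)],[-np.sin(y),np.cos(y)]])
for n in("side","top"):
    D=np.median([manip.camera(n)[1] for _ in range(7)],0); P=cloud(n,D);q=(P[...,:2]-[536.6,157.3])@R.T
    f=lambda x,lo,hi,z0,z1:(abs(q[...,0])<x)&(q[...,1]>lo)&(q[...,1]<hi)&(P[...,2]>z0)&(P[...,2]<z1)
    o=[]
    for lo in range(-130,90,15):
        m=f(7,lo,lo+15,80,125)
        if m.sum()>2:o.append((lo+7.5,m.sum(),np.median(P[m][:,2]),P[m][:,2].max()))
    print(n);print(np.array(o))
    b=np.array([r for r in o if -60<r[0]<60]); print("slope",np.polyfit(b[:,0],b[:,2],1) if len(b)>2 else "")
    m=(abs(q[...,0])>8)&(abs(q[...,0])<20)&(q[...,1]<-60)&(q[...,1]>-88)&(P[...,2]>95); print("fork top",np.sort(P[m][:,2])[-8:])
```

```text
side
[[-122.5     16.      92.462   98.856]
 [-107.5      5.      97.566   99.188]
 [ -92.5      9.      97.563   99.025]
 [ -77.5      3.      86.218   96.546]
 [ -32.5      9.      91.348   92.265]
 [  -2.5      6.      91.243   92.675]]
slope 
fork top []
top
[[-122.5     10.      97.496  100.233]
 [-107.5     17.      97.768  101.598]
 [ -92.5     16.      98.704  101.227]
 [ -77.5     17.      92.618   97.37 ]
 [ -62.5     15.      91.032   94.489]
 [ -47.5     19.      91.243   94.489]
 [ -32.5     18.      90.394   94.704]
 [ -17.5     16.      90.797   94.287]
 [  -2.5     18.      90.567   92.963]
 [  12.5     16.      90.914   93.222]
 [  27.5     17.      90.954   93.811]
 [  42.5     19.      90.365   93.962]
 [  57.5     17.      91.566   93.864]
 [  72.5     17.      91.125   92.84 ]
 [  87.5      3.      91.263   92.361]]
slope [ 0.002 90.838]
fork top [107.77  108.007 108.029 108.267 108.341 109.184 110.235 110.264]
```

```bash
python3 -c "
from plant import manip
print(manip.observe()['clock'],manip.hand_in())"
```

```text
the job is handed in; nothing more can be done
31.65 None
```

The bat (the leftmost of the two handled boards) is flat and lengthwise in its tray, handle up. The steel bar is swung over the handle and down into the fork. I handed in at 31.65 s of the 51 s allowed, with the arm clear of everything.

**Last checks**
- **Bar:** level to 0.002 rad in the last top view. Its top face read 91 mm against 89 mm expected, and the fork tips read about 108 mm against 105 mm, so most of that is camera bias.
- **Press test:** pressing the grip with closed fingers stopped hard at 41 N with about 1 mm of give. The stated 40 N limit is for the arm and gripper body. The contact was meant to be at the fingertips only, but no picture confirms that.
- **Bat:** after release the handle was level, with its top at about 75–76 mm, and centred in the tray to within a few mm.
- **Other objects:** the mug, stone and plank showed no change in the top view. The arm and its shadow hid the hammer and spool, so those were not verified; I did not deliberately touch either.

**What failed or disagreed**
- **Height offset:** the real fingertips stand about 27 mm higher than the reported tool position implies. My first two tries at the handle closed on nothing: the first lifted before the fingers had shut, the second closed just above the handle. Neither moved the bat. I measured the offset in the images and corrected for it.
- **Noisy slope:** an earlier single-frame check gave a bar slope of about -0.03 rad. The 7-frame median replaced it for the top view; the side view had too few points for a slope.
- **No final picture:** the 12-picture limit was reached, so the last check is numbers only.

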